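# Free the wax-seized cover of the shoe polisher and eject its dust tray

### The arm

A 6-joint arm with a two-finger parallel gripper is mounted at the origin on the work surface. World frame = base frame: x ahead of the robot, y to its left, z up, the work surface at z = 0. Lengths are in m, angles in degrees, forces in N, time in s.
With the tool pointing down it reaches from about 0.4 to 0.825 m from the base axis. Payload 7 kg.
Tool frame: the origin (TCP) lies between the finger pads; the fingertips stand 19 mm ahead of it and the grasp point (between the pads) is the TCP (r.finger_overhang is the distance from the TCP to the fingertips, in m); z points along the fingers, y is the direction in which the jaws open and shut (so a half turn about z gives the same grasp; the last joint's range is limited). The gripper opens to 88 mm and grips with 3 to 60 N. Pads are 19 mm wide; open, the fingers measure 130 mm over their backs; the gripper's body (78 mm by 193 mm) begins 47 mm behind the grasp point.
Start: joints at [89.387, 20.546, 0.682, 0, -70.136, -16.507], TCP at [0.199, 0.645, 0.212] pointing down, gripper open.
Joint ranges: [-176.03, 176.03], [-82.01, 121.73], [-58.28, 71.71], [-173.87, 95.51], [-174.79, -0.11], [-173.66, 173.66]. Speed limits (degrees/s): [136.94, 136.94, 172.46, 180, 180, 180].

### API

Orientations are given as [roll, pitch, yaw] about the fixed x, y, z axes, in that order (R = Rz(yaw) Ry(pitch) Rx(roll)).
In Python, from plant import r, optics gives the robot as it stands. The module is installed in compiled form; this text tells all that it offers.
- The arm moves only by the tool step_arm, never from a script. Its argument "increments" is a list of rows, each an object of numbers: "tx", "ty", "tz": the shift along the world's x, y, z in mm; "ax", "ay", "az": the turn, a rotation vector about the world's x, y, z in degrees; "claw": the gripper command: -1 is shut, 1 is fully open, values between are in proportion. In form: [{"tx": .., "ty": .., "tz": .., "ax": .., "ay": .., "az": .., "claw": ..}, ...]. A call has 1 to 12 rows; each row shifts and turns the commanded pose from where the row before left it; what a row does not reach is not made up. A row lasts 1/10 s, in which the tool goes at most 50 mm and 8.59 degrees, less where a joint would pass 70% of its speed; a pose out of reach is approached as far as the arm can. A call with a gripper value outside its range is refused whole. The fingers move at their own pace and stop on an object; "newtons" is the grip in N (left out, the last holds). Time passes only in rows, so rows that do not move let the fingers close. It gives the time, the measured TCP pose, the force and the opening at its end, in the units of the state.
- r.get_state(): the state, without advancing time (a new reading comes with each control period).
- optics.capture(name): name is "scene" or "top" or "wrist"; returns a dict with "image" (420x560x3 uint8, blue, green, red), "depth" (420x560 float32, m along the optical axis (not along the pixel's ray), 0 where there is no reading), "fx", "fy", "cx", "cy" (pixels), "R" (3x3) and "t" (3): a world point X has camera coordinates R X + t. Camera axes: x right, y down, z forward; pixel columns grow to the right and rows downward; lengths in m; the calibration is good to about 2 mm. The wrist camera is an equidistant fisheye: a pixel r from the principal point sees the ray r / f radians off the axis. A picture is of the moment at which its call begins.
- r.close_job(): hands the job in, once; it reports no verdict.
The state is a dict: "time_s": time; "joints": joint angles; "qd": joint speeds; "joint_torque": joint torques, N m; "tcp_pos": TCP position; "eef_rot": TCP orientation; "contact_force": force on the tool from outside, world axes, zero at the start; "moment": the same for the moment, N m; "gripper_width": finger opening in m.
Only numpy, scipy, OpenCV 4.12 (cv2) and the standard library are available. Lean on these libraries where they do the work, as an engineer would, in place of code of your own. Each camera call takes 0.05 s, during which the arm holds its last target. There are 200 camera calls.

### The job

The red winged handle of the cover on the green shoe polisher is seized with old wax: push it to and fro in small arcs, without forcing it, until it breaks free, then swing it anticlockwise (seen from above) fully open. Then take the yellow release pin, press it through the uncovered hole until the spring catch inside lets the dust tray pop out, and put the pin back upright in its wooden stand. Leave the cover open, the tray out, and everything else on the counter where it is.

Things in the scene. Friction and masses are not known exactly. Their poses are not given: they have to be found in the camera images.
- polisher: Green bench shoe polisher, fixed; base box 250 (its x) x 240 (y) x 70 mm high, flat top, front facing the robot (its -x). Origin under the base's centre. On the rear half a grey motor (top 165 mm above the counter) and two brush rolls (top 170 mm, reaching 190 mm to either side, 35 to 135 mm behind the centre). The front half of the top carries the handle and the hole.
- knob_axis (a point): Point on the upright turning axis of the red handle, on the base's top (70 mm above the counter), 45 mm in front of the base's centre and 40 mm to its left (+y).
- knob (a joint): Handle and cover angle, rad, growing anticlockwise from above; start about 0, end stop 1.1 = fully open. Stiff (0.2 N m). Seized: turns only between hard stops at -0.2 and +0.2. Each push over to the stop opposite the last one, kept there 0.3 s, breaks one step of wax; after an unknown count (3 to 7) the stops vanish (allow 0.7 s) and it turns on to 1.1. Leaning on one stop gains nothing.
- handle: Red handle on the cover: straight bar 120 x 16 x 24 mm, its middle on the turning axis, 20 to 44 mm above the base's top (90 to 114 mm above the counter); hub 42 mm across. Origin on the axis at the base's top; x runs along the bar from front wing to rear wing. At joint 0 the front wing points to the robot, turned 35 degrees to the polisher's left. Over 100 N on it counts as forcing.
- handle_end (a point): Point in the front wing of the handle, 48 mm from the turning axis (12 mm short of the wing's end), at half height (32 mm above the base's top). It turns with the handle; point axes as those of handle.
- hole (a point): Mouth of the 20 mm access hole in the base's top (70 mm above the counter), ringed yellow, 85 mm to the polisher's right (-y) of the turning axis. A steel disc (34 mm across, 3 to 7 mm above the top) that turns with the handle covers it, clear of it beyond joint 0.5. 35 mm below the mouth is a 26 mm brass catch plate: pushed down 8 mm or more (2.5 to 5.5 N, bottoms at 12 mm) it frees the tray.
- tray (a joint): How far the dust tray has come out of the polisher's front, m: 0 shut, 0.07 fully out. It is held by the catch and pushed by a light spring; it comes out by itself when the catch is pressed.
- pin_grip (a point): Release pin, loose, 80 g: centre of its upright yellow handle (26 mm across, 52 mm tall), own z up. 26 mm below this point begins a steel flange 40 mm across, 4 mm thick, and below it a shank 8 mm across. At the start it stands in the stand, the flange's underside (30 mm below this point) on the stand's top.
- pin_tip (a point): Lower end of the pin's shank, 103 mm below pin_grip and 73 mm below the flange.
- stand_mouth (a point): Centre of the square hole (24 mm wide, 72 mm deep) in the top of the fixed wooden pin stand (64 x 64 mm, 80 mm high, on a 100 x 100 mm foot); at the stand's top.
- cream_jar: Amber jar 72 mm across, 85 mm tall, standing; a bystander on the side opposite the stand. Origin under its centre.
- lace_box: Green box 90 x 170 x 45 mm, bystander. Origin under its centre.
- tape_dispenser: Grey tape dispenser 160 x 65 mm, 90 mm high, bystander. Origin under its centre.
- shoe_last: Wooden shoe last about 180 mm long, 60 mm high, bystander.
Things that resemble listed ones, but are neither listed nor needed, are in the scene too. Leave any pink or turquoise look-alike of the part that bears pin_grip alone. What is shaped like the part that bears stand_mouth but purple is not meant.

How it is judged (in metres and radians):
On the way, in this order (a step that is already met when the one before it is completed fails the run):
1. the cover has broken free and is swung fully open (handle angle above 0.95 rad) (value of joint knob above 0.95 rad), for 0.2 s.
2. the dust tray has popped out by more than 50 mm (value of joint tray above 0.05 m), for 0.2 s.
At the end, for the whole second after the job is handed in: The handle stays open (beyond 0.9 rad), the dust tray is out by more than 50 mm, and the pin is released upright in its stand: flange down on the stand's top (within 8 mm), centred within 15 mm, tilt below 0.15 rad (value of joint knob above 0.9 rad and value of joint tray above 0.05 m and horizontal distance between pin_grip and stand_mouth below 0.015 m and z of pin_grip in the frame of stand_mouth between 0.02 and 0.038 m and angle between pin_grip's own z axis and vertical below 0.15 rad); the robot touches nothing.
It fails at once if the handle was forced (more than 100 N) (contact force between handle and anything else above 100 N).
It fails at once if a bystander was moved by more than 40 mm (distance of any of cream_jar, lace_box, tape_dispenser, shoe_last from where it was at the start of the episode above 0.04 m).
It also fails if it takes over 72 s, if anything falls off the work surface, if the arm or the gripper's body presses on something with over 40 N, if the wrist force passes 120 N, or if a joint passes its speed limit or range.

## Working session

There is one attempt and no reset: what is moved stays moved. The work goes in short steps, Python scripts to look and compute and a tool call to move; the robot and the scene stay as the last step left them, time stands still between calls to the robot, and variables do not carry over. Pictures are saved under pics/ and viewed, about 8 in all and at most 12, crops included, and the job is handed in when it is done.

Besides the shell and the picture viewer there is one more tool, called in YAML: its name, and indented under it one key for each argument. step_arm: Moves the arm, as the interface text tells. Its arguments: {"type":"object","properties":{"increments":{"type":"array","items":{"type":"object","properties":{"tx":{"type":"number"},"ty":{"type":"number"},"tz":{"type":"number"},"ax":{"type":"number"},"ay":{"type":"number"},"az":{"type":"number"},"claw":{"type":"number"}}}},"newtons":{"type":"number"}},"required":["increments"]}

```bash
mkdir -p pics; cat > h.py <<'E'
import numpy as np, cv2
from plant import r, optics
def cap(n,save=None):
    c=optics.capture(n); 
    if save: cv2.imwrite(f'pics/{save}.png',c['image'])
    return c
def ray(c,u,v):
    x=(u-c['cx'])/c['fx'];y=(v-c['cy'])/c['fy']
    d=np.array([x,y,1.])
    R=np.array(c['R']);t=np.array(c['t'])
    return -R.T@t, R.T@d
def rayw(c,u,v):
    x=(u-c['cx'])/c['fx'];y=(v-c['cy'])/c['fy'];th=np.hypot(x,y)
    s=np.sin(th)/th if th>1e-9 else 1
    R=np.array(c['R']);t=np.array(c['t'])
    return -R.T@t, R.T@np.array([x*s,y*s,np.cos(th)])
def onz(o,d,z): return o+d*(z-o[2])/d[2]
def tri(o1,d1,o2,d2):
    A=np.stack([d1,-d2],1);s=np.linalg.lstsq(A,o2-o1,rcond=None)[0]
    p,q=o1+d1*s[0],o2+d2*s[1];return (p+q)/2,np.linalg.norm(p-q)
def cloud(c):
    Z=c['depth'];v,u=np.mgrid[:Z.shape[0],:Z.shape[1]]
    P=np.stack([(u-c['cx'])/c['fx']*Z,(v-c['cy'])/c['fy']*Z,Z],-1)
    return (P-np.array(c['t']))@np.array(c['R'])
E
python3 - <<'E'
from h import *
a=cap('top','top');b=cap('scene','scene')
cv2.imwrite('pics/both.png',np.vstack([a['image'],b['image']])[:, :])
for c in(a,b):print(c['fx'],c['cx'],c['cy'],-np.array(c['R']).T@c['t'],(c['depth']>0).mean())
print(r.get_state())
E
```

```text
451.6680709145857 273.35742898886826 202.7606099573171 [0.30588707 0.04496694 1.45221424] 0.9958971088435374
476.7305092040057 284.19826899388744 206.98296722218873 [1.34920031 0.74670828 1.02543965] 0.9942517006802721
{'time_s': 0.1, 'joints': array([ 8.93865975e+01,  2.05882047e+01,  6.37814531e-01, -1.69066157e-02,
       -7.01349875e+01, -1.65057133e+01]), 'qd': array([ 0.03659432, -0.07581617,  0.12464509,  0.06917786,  0.03564992,
        0.02642732]), 'joint_torque': array([-5.73526868e-04, -5.84163487e+01,  2.93751866e+01,  7.01570034e+00,
        1.01604976e-02, -4.88922694e-05]), 'tcp_pos': array([0.19860381, 0.64463759, 0.21149995]), 'eef_rot': array([ 1.79913625e+02, -9.01980772e-03, -1.71248658e+01]), 'contact_force': array([-0.72111538,  0.20290071, -0.29485065]), 'moment': array([0.04658253, 0.0737568 , 0.03777598]), 'gripper_width': 0.0878195093434587}
```

View pics/top.png

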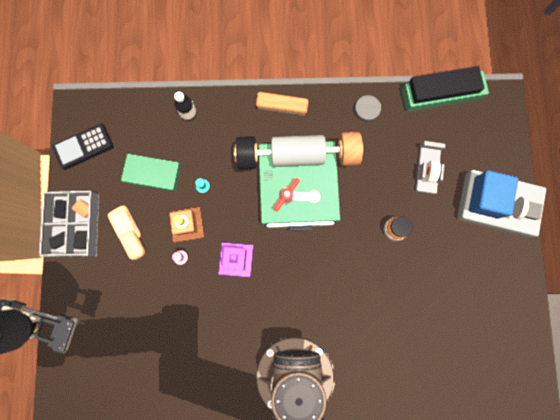

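View pics/scene.png

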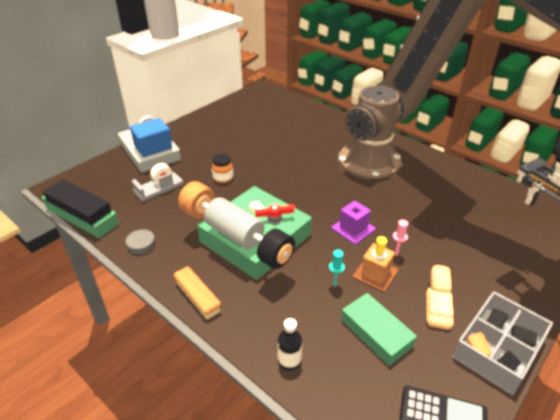

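Top view: handle at (287,195) on the green polisher (300,185), with the disc at (313,197). The yellow pin at (182,222) stands in the wooden stand (187,224). Look-alikes to avoid are the turquoise pin (202,185), the pink pin (180,257) and the purple stand (236,260). In the scene view the yellow pin is at (381,245) on the wooden stand (377,265), with the turquoise one at (337,262) and the pink one at (402,232).

```bash
python3 - <<'E'
from h import *
a=cap('top');b=cap('scene')
def mask(c,lo,hi,box):
    m=cv2.inRange(cv2.cvtColor(c['image'],cv2.COLOR_BGR2HSV),lo,hi);z=np.zeros_like(m);x0,y0,x1,y1=box;z[y0:y1,x0:x1]=m[y0:y1,x0:x1];return z
Pa,Pb=cloud(a),cloud(b)
# polisher top by depth (top view)
g=mask(a,(50,80,60),(85,255,255),(250,150,350,235))>0
t=g&(abs(Pa[...,2]-.07)<.008)
print('top z',np.median(Pa[t][:,2]),t.sum())
rect=cv2.minAreaRect(Pa[t][:,:2].astype(np.float32));print('rect',rect)
# front/edges
for n,c,P,bx in(('a',a,Pa,(260,165,335,225)),('b',b,Pb,(235,190,310,235))):
    m=(cv2.inRange(c['image'],(0,0,120),(70,70,255))>0);z=np.zeros_like(m);z[bx[1]:bx[3],bx[0]:bx[2]]=m[bx[1]:bx[3],bx[0]:bx[2]];m=z
    p=P[m];print(n,'red',m.sum(),np.median(p,0),np.percentile(p[:,2],[10,90]))
    q=p[p[:,2]>.105];r_=cv2.minAreaRect(q[:,:2].astype(np.float32));print(r_)
    mm=cv2.fitLine(q[:,:2].astype(np.float32),cv2.DIST_L2,0,.01,.01).ravel();print(np.degrees(np.arctan2(mm[1],mm[0])),mm[2:])
# pin
for n,c,P,bx in(('a',a,Pa,(165,205,205,240)),('b',b,Pb,(365,230,395,265))):
    m=mask(c,(22,120,120),(34,255,255),bx)>0
    p=P[m];v,u=np.nonzero(m);print(n,'yel',m.sum(),u.mean(),v.mean(),np.median(p,0),np.percentile(p[:,2],[5,50,95]))
    o,d=ray(c,u.mean(),v.mean()); print(onz(o,d,.136 if n=='a' else .110))
w=(Pa[...,2]>.07)&(Pa[...,2]<.09);z=np.zeros_like(w);z[200:245,165:210]=w[200:245,165:210]
print('stand',z.sum(),cv2.minAreaRect(Pa[z][:,:2].astype(np.float32)),np.median(Pa[z],0))
for n,c,bx in(('a',a,(160,170,330,270)),('b',b,(230,180,430,300))):
    im=cv2.resize(c['image'][bx[1]:bx[3],bx[0]:bx[2]],None,fx=4 if n=='a' else 3,fy=4 if n=='a' else 3,interpolation=cv2.INTER_CUBIC);cv2.imwrite(f'pics/crop{n}.png',im)
E
```

```text
top z 0.07027584947023345 465
rect ((0.5776013135910034, -0.026362672448158264), (0.21210812032222748, 0.2400847226381302), 1.349661111831665)
  return _methods._mean(a, axis=axis, dtype=dtype,
  ret = um.true_divide(
Traceback (most recent call last):
IndexError: index -1 is out of bounds for axis 0 with size 0
```

```bash
cat > m.py <<'E'
from h import *
def mask(c,lo,hi,box):
    m=cv2.inRange(cv2.cvtColor(c['image'],cv2.COLOR_BGR2HSV),lo,hi);z=np.zeros_like(m);x0,y0,x1,y1=box;z[y0:y1,x0:x1]=m[y0:y1,x0:x1];return z
def sub(m,bx):
    z=np.zeros_like(m);z[bx[1]:bx[3],bx[0]:bx[2]]=m[bx[1]:bx[3],bx[0]:bx[2]];return z
E
cat > a.py <<'E'
from m import *
a=cap('top');b=cap('scene')
for n,c,bx in(('a',a,(160,170,350,270)),('b',b,(230,180,430,300))):
    cv2.imwrite(f'pics/crop{n}.png',cv2.resize(c['image'][bx[1]:bx[3],bx[0]:bx[2]],None,fx=4,fy=4,interpolation=cv2.INTER_CUBIC))
Pa,Pb=cloud(a),cloud(b)
t=sub(abs(Pa[...,2]-.07)<.01,(250,150,350,235))
print('top',np.median(Pa[t],0),t.sum(),cv2.minAreaRect(Pa[t][:,:2].astype(np.float32)))
for n,c,P,bx in(('a',a,Pa,(260,165,335,225)),('b',b,Pb,(235,190,310,235))):
    i=c['image'].astype(int);m=sub((i[...,2]>110)&(i[...,2]>2*i[...,1])&(i[...,2]>2*i[...,0]),bx)
    q=P[m];print(n,'red',m.sum(),np.median(q,0) if m.any() else '',np.nanpercentile(q[:,2],[10,90]))
    q=q[(q[:,2]>.1)&(q[:,2]<.125)];print(cv2.minAreaRect(q[:,:2].astype(np.float32)))
    mm=cv2.fitLine(q[:,:2].astype(np.float32),cv2.DIST_L2,0,.01,.01).ravel();print(np.degrees(np.arctan2(mm[1],mm[0])),mm[2:])
R=[]
for n,c,P,bx in(('a',a,Pa,(165,205,205,240)),('b',b,Pb,(370,232,392,258))):
    m=mask(c,(22,130,120),(34,255,255),bx)>0
    v,u=np.nonzero(m);print(n,'yel',m.sum(),u.mean(),v.mean(),np.median(P[m],0),np.percentile(P[m][:,2],[5,50,95]))
    R+=ray(c,u.mean(),v.mean())
print(tri(*R))
z=sub((Pa[...,2]>.07)&(Pa[...,2]<.095),(165,200,210,245))
print('stand',z.sum(),cv2.minAreaRect(Pa[z][:,:2].astype(np.float32)),np.median(Pa[z],0))
E
python3 a.py
```

```text
top [ 0.56629933 -0.03392986  0.07057516] 4238 ((0.5789574980735779, -0.026325076818466187), (0.21603436768054962, 0.24094772338867188), 1.4149831533432007)
a red 127 [0.54723296 0.02105444 0.11455765] [0.10922421 0.11860792]
((0.5480936765670776, 0.015008639544248581), (0.03381303697824478, 0.11058911681175232), 41.075443267822266)
-37.033302 [0.5482138  0.01642556]
b red 273 [0.55897472 0.02050653 0.10805884] [0.09590782 0.11646638]
((0.5526095628738403, 0.01790568232536316), (0.02234273962676525, 0.11897057294845581), 58.349273681640625)
-36.561577 [0.5526399  0.01758259]
a yel 10 180.9 220.5 [0.46940843 0.32537475 0.13092772] [0.10022124 0.13092772 0.13668582]
b yel 172 380.76162790697674 244.49418604651163 [0.48152206 0.33482447 0.12170103] [0.00087794 0.12170103 0.13927027]
(array([0.47348127, 0.33128187, 0.11590672]), np.float64(0.0014773816430185254))
stand 366 ((0.4767860472202301, 0.3353345990180969), (0.06596335023641586, 0.06495416164398193), 8.820718765258789) [0.47053272 0.32860018 0.08139753]
```

View pics/cropa.png

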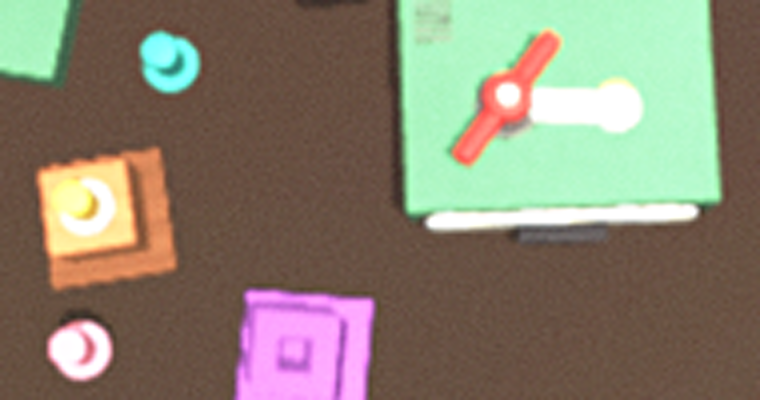

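Close crop: the yellow pin at crop (75,200) sits in the wooden stand, the red handle's hub is at (508,95), and the disc is at (617,105). The pink, turquoise and purple look-alikes are clearly separate. Triangulation puts the pin at z 0.116 against the expected 0.110, and the top at 0.0706, so the heights agree. I'm moving to above the front wing.

step_arm:
  increments:
    - {"tx": 22,"ty": -42,"az": -1.4,"claw": 1}
    - {"tx": 22,"ty": -42,"az": -1.4}
    - {"tx": 22,"ty": -42,"az": -1.4}
    - {"tx": 22,"ty": -42,"az": -1.4}
    - {"tx": 22,"ty": -42,"az": -1.4}
    - {"tx": 22,"ty": -42,"az": -1.4}
    - {"tx": 22,"ty": -42,"az": -1.4}
    - {"tx": 22,"ty": -42,"az": -1.4}
    - {"tx": 22,"ty": -42,"az": -1.4}
    - {"tx": 22,"ty": -42,"az": -1.4}
    - {"tx": 22,"ty": -42,"az": -1.4}
    - {"tx": 22,"ty": -42,"az": -1.4}
  newtons: 30

```text
$.increments[0]: bad value
```

step_arm:
  increments:
    - {"tx": 22,"ty": -42,"tz": 0,"ax": 0,"ay": 0,"az": -1.4,"claw": 1}
    - {"tx": 22,"ty": -42,"tz": 0,"ax": 0,"ay": 0,"az": -1.4,"claw": 1}
    - {"tx": 22,"ty": -42,"tz": 0,"ax": 0,"ay": 0,"az": -1.4,"claw": 1}
    - {"tx": 22,"ty": -42,"tz": 0,"ax": 0,"ay": 0,"az": -1.4,"claw": 1}
    - {"tx": 22,"ty": -42,"tz": 0,"ax": 0,"ay": 0,"az": -1.4,"claw": 1}
    - {"tx": 22,"ty": -42,"tz": 0,"ax": 0,"ay": 0,"az": -1.4,"claw": 1}
    - {"tx": 22,"ty": -42,"tz": 0,"ax": 0,"ay": 0,"az": -1.4,"claw": 1}
    - {"tx": 22,"ty": -42,"tz": 0,"ax": 0,"ay": 0,"az": -1.4,"claw": 1}
    - {"tx": 22,"ty": -42,"tz": 0,"ax": 0,"ay": 0,"az": -1.4,"claw": 1}
    - {"tx": 22,"ty": -42,"tz": 0,"ax": 0,"ay": 0,"az": -1.4,"claw": 1}
    - {"tx": 22,"ty": -42,"tz": 0,"ax": 0,"ay": 0,"az": -1.4,"claw": 1}
    - {"tx": 22,"ty": -42,"tz": 0,"ax": 0,"ay": 0,"az": -1.4,"claw": 1}
  newtons: 30

```text
time_s: 1.5
tcp_pos: [0.4633, 0.1393, 0.2128]
eef_rot: [-179.9, -0.0, -34.0]
contact_force: [0.9, 1.6, 1.7]
gripper_width: 0.0874
```

step_arm:
  increments:
    - {"tx": 20,"ty": -40,"tz": 0,"ax": 0,"ay": 0,"az": -1,"claw": 1}
    - {"tx": 20,"ty": -35,"tz": 0,"ax": 0,"ay": 0,"az": -1,"claw": 1}
    - {"tx": 10,"ty": -20,"tz": 0,"ax": 0,"ay": 0,"az": -1,"claw": 0}
    - {"tx": 0,"ty": 0,"tz": 0,"ax": 0,"ay": 0,"az": 0,"claw": 0}
    - {"tx": 0,"ty": 0,"tz": 0,"ax": 0,"ay": 0,"az": 0,"claw": 0}

```text
time_s: 2.0
tcp_pos: [0.5127, 0.0455, 0.2122]
eef_rot: [180.0, 0.0, -37.0]
contact_force: [-0.1, 0.4, 0.2]
gripper_width: 0.069
```

```bash
python3 - <<'E'
from m import *
c=cap('wrist','w1');s=r.get_state();print(s['tcp_pos'],s['eef_rot'],s['gripper_width'],c['fx'],c['cx'],c['cy'])
i=c['image'].astype(int);m=((i[...,2]>90)&(i[...,2]>2*i[...,1])&(i[...,2]>2*i[...,0]))
n,l,st,ct=cv2.connectedComponentsWithStats(m.astype(np.uint8));print(st[1:][st[1:,4]>60],ct[1:][st[1:,4]>60])
E
```

```text
[0.51250911 0.04610139 0.2122894 ] [ 1.79998913e+02  9.68925580e-03 -3.69392545e+01] 0.06511461442556699 325.19226210127806 275.4277188900664 204.8289859948322
[[ 258   75   44  137 2819]] [[279.5005321  142.16849947]]
```

View pics/w1.png

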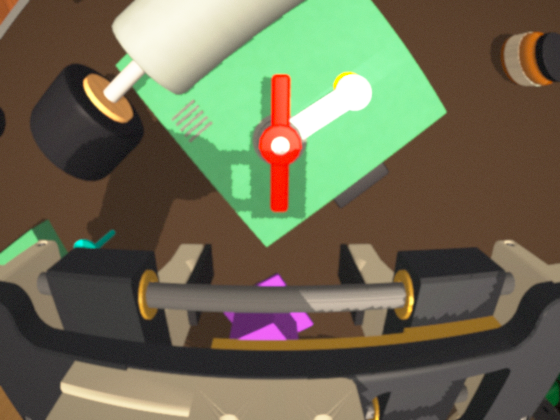

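Wrist view: the bar is upright in the picture with its hub at (280,144) and its front wing end at (280,211). The disc is at (353,93), with the yellow ring showing behind it. Next I cast these points onto the bar's top plane.

```bash
python3 - <<'E'
from m import *
c=cap('wrist');i=c['image'].astype(int);m=((i[...,2]>90)&(i[...,2]>2*i[...,1])&(i[...,2]>2*i[...,0]))
v,u=np.nonzero(m)
P=np.array([onz(*rayw(c,a,b),.114)[:2] for a,b in zip(u,v)])
far=P[np.linalg.norm(P-np.median(P,0),axis=1)>.026]
f=cv2.fitLine(far.astype(np.float32),cv2.DIST_L2,0,.01,.01).ravel();ang=np.degrees(np.arctan2(f[1],f[0]));ang=ang if abs(ang)<90 else ang-180*np.sign(ang)
d=np.array([np.cos(np.radians(ang)),np.sin(np.radians(ang))]);s=(P-f[2:])@d
print('bar',ang,'len',np.percentile(s,[.5,99.5]),'centre',f[2:]+d*np.percentile(s,[.5,99.5]).mean())
print('hub',onz(*rayw(c,280,144),.117), 'disc',onz(*rayw(c,354,93),.077))
s=r.get_state();print(s['tcp_pos'],s['eef_rot'])
E
```

```text
bar -40.86457 len [-0.05788816  0.0571267 ] centre [0.55077895 0.01157752]
hub [0.55130192 0.01248823 0.117     ] disc [ 0.54557221 -0.07137431  0.077     ]
[0.51246558 0.04650608 0.21240775] [-1.79989406e+02  3.40725523e-03 -3.68913829e+01]
```

step_arm:
  increments:
    - {"tx": 4,"ty": -4,"tz": -20,"ax": 0,"ay": 0,"az": -4,"claw": -0.2}
    - {"tx": 0,"ty": 0,"tz": -25,"ax": 0,"ay": 0,"az": 0,"claw": -0.2}
    - {"tx": 0,"ty": 0,"tz": -10,"ax": 0,"ay": 0,"az": 0,"claw": -0.2}
    - {"tx": 0,"ty": 0,"tz": -10,"ax": 0,"ay": 0,"az": 0,"claw": -0.2}
    - {"tx": 0,"ty": 0,"tz": -10,"ax": 0,"ay": 0,"az": 0,"claw": -0.2}
    - {"tx": 0,"ty": 0,"tz": -10,"ax": 0,"ay": 0,"az": 0,"claw": -0.2}
    - {"tx": 0,"ty": 0,"tz": -10,"ax": 0,"ay": 0,"az": 0,"claw": -0.2}
    - {"tx": 0,"ty": 0,"tz": -10,"ax": 0,"ay": 0,"az": 0,"claw": -0.2}
    - {"tx": 0,"ty": 0,"tz": 0,"ax": 0,"ay": 0,"az": 0,"claw": -0.5}
    - {"tx": 0,"ty": 0,"tz": 0,"ax": 0,"ay": 0,"az": 0,"claw": -0.5}

```text
time_s: 3.1
tcp_pos: [0.5168, 0.0419, 0.1073]
eef_rot: [180.0, 0.0, -40.9]
contact_force: [0.1, -0.1, 0.3]
gripper_width: 0.0247
```

```bash
python3 -c "
from h import *
c=cap('wrist','w2');s=r.get_state();print(s['tcp_pos'],s['eef_rot'],s['contact_force'],s['gripper_width'])"
```

```text
[0.51699494 0.04207324 0.10758035] [-1.79990881e+02 -1.53327516e-02 -4.09167874e+01] [-0.45751399  0.82907848  0.08110768] 0.02347906034061322
```

View pics/w2.png

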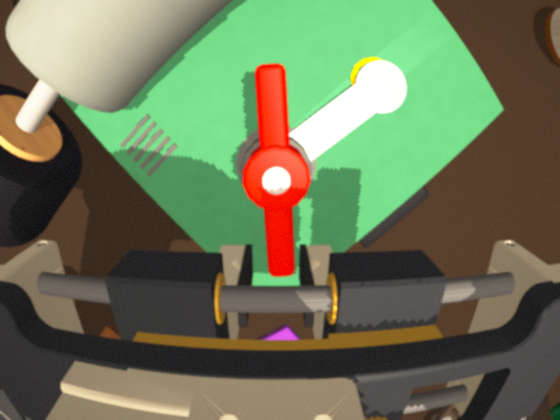

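The bar is between the fingers: its hub is at (276,180) and its end at (282,275), between pads at (235,285) and (315,285). I narrow the gap and push to the first stop (anticlockwise).

step_arm:
  increments:
    - {"tx": 0,"ty": 0,"tz": -3,"ax": 0,"ay": 0,"az": 0,"claw": -0.57}
    - {"tx": -2,"ty": -2.5,"tz": 0,"ax": 0,"ay": 0,"az": 4,"claw": -0.57}
    - {"tx": -2,"ty": -2.5,"tz": 0,"ax": 0,"ay": 0,"az": 4,"claw": -0.57}
    - {"tx": -2,"ty": -3,"tz": 0,"ax": 0,"ay": 0,"az": 4,"claw": -0.57}
    - {"tx": -1.5,"ty": -3,"tz": 0,"ax": 0,"ay": 0,"az": 4,"claw": -0.57}
    - {"tx": 0,"ty": 0,"tz": 0,"ax": 0,"ay": 0,"az": 0,"claw": -0.57}

```text
time_s: 3.75
tcp_pos: [0.5092, 0.0309, 0.1046]
eef_rot: [-180.0, -0.0, -24.9]
contact_force: [-0.1, -0.3, -0.6]
gripper_width: 0.019
```

step_arm:
  increments:
    - {"tx": -0.8,"ty": -2,"tz": 0,"ax": 0,"ay": 0,"az": 2,"claw": -0.57}
    - {"tx": -0.6,"ty": -2,"tz": 0,"ax": 0,"ay": 0,"az": 1.5,"claw": -0.57}
    - {"tx": 0,"ty": 0,"tz": 0,"ax": 0,"ay": 0,"az": 0,"claw": -0.57}

```text
time_s: 4.05
tcp_pos: [0.5079, 0.027, 0.1044]
eef_rot: [-180.0, -0.0, -21.5]
contact_force: [-0.7, 0.9, -0.1]
gripper_width: 0.0187
```

step_arm:
  increments:
    - {"tx": -0.5,"ty": -1.5,"tz": 0,"ax": 0,"ay": 0,"az": 1,"claw": -0.57}
    - {"tx": -0.5,"ty": -1.5,"tz": 0,"ax": 0,"ay": 0,"az": 1,"claw": -0.57}
    - {"tx": 0,"ty": 0,"tz": 0,"ax": 0,"ay": 0,"az": 0,"claw": -0.57}

```text
time_s: 4.35
tcp_pos: [0.5067, 0.0239, 0.1044]
eef_rot: [180.0, 0.0, -19.4]
contact_force: [0.7, 0.8, 0.0]
gripper_width: 0.0188
```

```bash
cat > bar.py <<'E'
from m import *
c=cap('wrist');i=c['image'].astype(int);m=((i[...,2]>90)&(i[...,2]>2*i[...,1])&(i[...,2]>2*i[...,0]));m[:40]=0
v,u=np.nonzero(m);P=np.array([onz(*rayw(c,a,b),.114)[:2] for a,b in zip(u,v)])
C=np.array([.551,.013]);D=P-C;D=D[np.linalg.norm(D,axis=1)>.026]
for s in(1,-1):
    E=D[D[:,0]*s>0]; print('wing',s,len(E),np.degrees(np.arctan2(E[:,1].mean()*s,E[:,0].mean()*s)),end=' ')
f=cv2.fitLine(D.astype(np.float32),cv2.DIST_L2,0,.01,.01).ravel();print('line',np.degrees(np.arctan(f[1]/f[0])))
s=r.get_state();print(s['tcp_pos'],s['eef_rot'][2],s['contact_force'],s['moment'],s['gripper_width'])
E
python3 bar.py
```

```text
wing 1 1989 -37.966201409424194 wing -1 643 -36.20061969989579 line -38.546364
[0.50680923 0.02400135 0.1043709 ] -19.434051948067626 [-0.37512523  0.08867997  0.17917485] [ 0.01740229 -0.03240615  0.00653624] 0.019114284345053738
```

The bar hasn't moved. I'll look.

```bash
python3 -c "
from h import *
a=cap('scene');b=cap('wrist')
x=cv2.resize(a['image'][150:290,210:350],(420,420),interpolation=cv2.INTER_CUBIC)
cv2.imwrite('pics/w3.png',np.hstack([x,b['image'][:,90:470]]))"
```

```text
(no output)
```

View pics/w3.png

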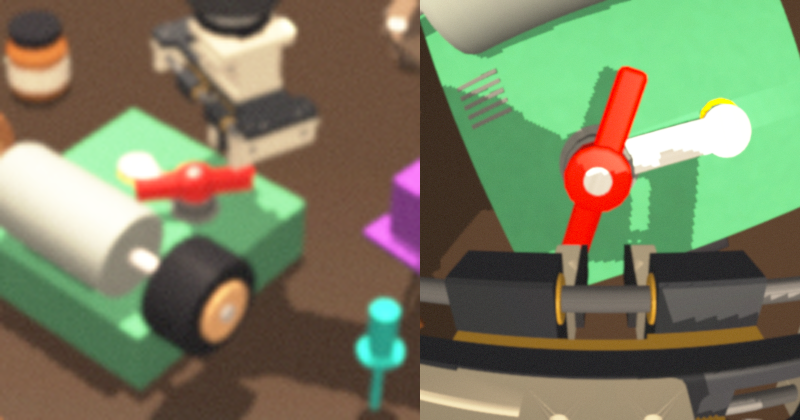

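```bash
python3 - <<'E'
from m import *
c=cap('wrist');b=cap('scene');a=cap('top');s=r.get_state()
R=np.array(c['R']);t=np.array(c['t']);print('cam',-R.T@t,'axis',R[2])
def pw(X):
    q=R@X+t;th=np.arctan2(np.hypot(q[0],q[1]),q[2]);k=th/np.hypot(q[0],q[1]);return c['cx']+c['fx']*q[0]*k,c['cy']+c['fy']*q[1]*k
p=s['tcp_pos']
for z in(0,-.019):print('tcp',pw(p+[0,0,z]))
for X in((.551,.013,.114),(.551,.013,.07)):print(X,pw(np.array(X)))
Pb=cloud(b)
print('scene handle px',Pb[210,268:292:6],'finger',Pb[200:206:2,289])
# red triangulation via scene + wrist hub
i=b['image'].astype(int);m=sub((i[...,2]>110)&(i[...,2]>2*i[...,1])&(i[...,2]>2*i[...,0]),(235,190,310,235))
v,u=np.nonzero(m);q=Pb[m];print('scene red u range',u.min(),u.max(),q[u<u.min()+3].mean(0),q[u>u.max()-3].mean(0))
d=c['depth'];print('wrist depth hub',d[180,267], d[150,278])
hub=cloud
o,dd=rayw(c,267+1,180);o2,d2=ray(b,210+196/3,150+178/3);print('hub tri',tri(o,dd,o2,d2))
E
```

```text
cam [ 0.58359442 -0.0029742   0.276123  ] axis [-0.27850459  0.09743622 -0.95547966]
tcp (np.float64(275.222767785607), np.float64(251.32637074680875))
tcp (np.float64(275.21091625528993), np.float64(238.56559983710517))
(0.551, 0.013, 0.114) (np.float64(266.8853086360937), np.float64(178.5987878916903))
(0.551, 0.013, 0.07) (np.float64(268.56913303138214), np.float64(163.74886841039515))
scene handle px [[0.56898416 0.00166726 0.113128  ]
 [0.56348467 0.02077437 0.1204468 ]
 [0.54299315 0.02610458 0.11053971]
 [0.52861035 0.03723224 0.10775533]] finger [[0.52483091 0.04511898 0.14810435]
 [0.51886264 0.04016555 0.13421717]
 [0.51847835 0.03996541 0.12621436]]
scene red u range 256 294 [ 0.59630825 -0.01741409  0.10795721] [0.51084879 0.04803692 0.10935394]
wrist depth hub 0.16076599 0.15899591
hub tri (array([0.5492674 , 0.01310549, 0.10976797]), np.float64(5.3859231708192395e-05))
```

```bash
python3 - <<'E'
from m import *
print('overhang',r.finger_overhang)
c=cap('wrist');d=c['depth'];R=np.array(c['R']);t=np.array(c['t'])
def P(u,v):
    o,k=rayw(c,u,v);return o+k*d[v,u]/(R@k)[2]
for v in range(225,345,12):
    print(v,[tuple((P(u,v)*1000).round().astype(int)) if d[v,u]>0 else 0 for u in(235,245,253,275,305)])
cv2.imwrite('pics/w4.png',np.hstack([cv2.resize(c['image'][200:350,200:350],(600,600),interpolation=cv2.INTER_CUBIC)]))
E
```

```text
overhang 0.019
225 [(np.int64(519), np.int64(49), np.int64(69)), (np.int64(531), np.int64(33), np.int64(114)), (np.int64(529), np.int64(29), np.int64(112)), (np.int64(510), np.int64(23), np.int64(69)), (np.int64(502), np.int64(4), np.int64(68))]
237 [(np.int64(526), np.int64(41), np.int64(112)), (np.int64(524), np.int64(35), np.int64(113)), (np.int64(523), np.int64(31), np.int64(113)), (np.int64(502), np.int64(26), np.int64(70)), (np.int64(494), np.int64(7), np.int64(69))]
249 [(np.int64(525), np.int64(39), np.int64(128)), (np.int64(523), np.int64(34), np.int64(127)), (np.int64(521), np.int64(31), np.int64(125)), (np.int64(493), np.int64(29), np.int64(69)), (np.int64(513), np.int64(6), np.int64(128))]
261 [(np.int64(525), np.int64(38), np.int64(142)), (np.int64(522), np.int64(34), np.int64(138)), (np.int64(520), np.int64(31), np.int64(138)), (np.int64(484), np.int64(32), np.int64(69)), (np.int64(512), np.int64(7), np.int64(137))]
273 [(np.int64(524), np.int64(37), np.int64(152)), (np.int64(522), np.int64(33), np.int64(151)), (np.int64(520), np.int64(30), np.int64(150)), (np.int64(475
[... 540 characters left out ...]
)]
309 [(np.int64(537), np.int64(25), np.int64(202)), (np.int64(536), np.int64(23), np.int64(202)), (np.int64(535), np.int64(21), np.int64(201)), (np.int64(533), np.int64(15), np.int64(201)), (np.int64(530), np.int64(7), np.int64(201))]
321 [(np.int64(526), np.int64(31), np.int64(191)), (np.int64(506), np.int64(38), np.int64(164)), (np.int64(505), np.int64(35), np.int64(164)), (np.int64(383), np.int64(68), np.int64(0)), (np.int64(498), np.int64(14), np.int64(164))]
333 [(np.int64(522), np.int64(33), np.int64(192)), (np.int64(501), np.int64(40), np.int64(165)), (np.int64(374), np.int64(97), np.int64(-1)), (np.int64(366), np.int64(74), np.int64(-2)), (np.int64(356), np.int64(43), np.int64(0))]
```

View pics/w4.png

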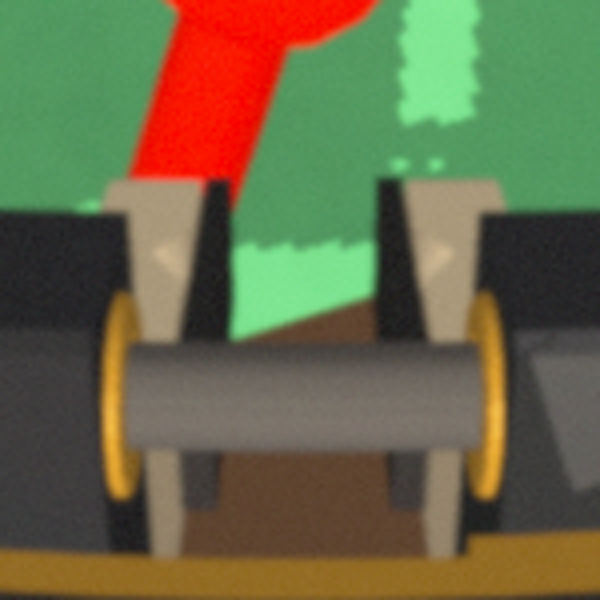

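The fingertips are not where the state implies. Wrist depth (finger at z 0.125–0.128 just above its lower edge, row 245) and scene depth agree that the tips are at about 0.12, above the bar top at 0.114. So I pushed in the air above it. I'll re-centre over the wing and descend, checking force.

step_arm:
  increments:
    - {"tx": 3,"ty": 6,"tz": 0,"ax": 0,"ay": 0,"az": -7,"claw": -0.45}
    - {"tx": 3,"ty": 6,"tz": 0,"ax": 0,"ay": 0,"az": -7,"claw": -0.45}
    - {"tx": 1,"ty": 5,"tz": 0,"ax": 0,"ay": 0,"az": -4.5,"claw": -0.45}
    - {"tx": 0,"ty": 0,"tz": -4,"ax": 0,"ay": 0,"az": 0,"claw": -0.45}
    - {"tx": 0,"ty": 0,"tz": -4,"ax": 0,"ay": 0,"az": 0,"claw": -0.45}
    - {"tx": 0,"ty": 0,"tz": -4,"ax": 0,"ay": 0,"az": 0,"claw": -0.45}
    - {"tx": 0,"ty": 0,"tz": 0,"ax": 0,"ay": 0,"az": 0,"claw": -0.45}

```text
time_s: 5.4
tcp_pos: [0.5132, 0.0406, 0.0915]
eef_rot: [179.9, 0.0, -37.9]
contact_force: [-0.2, -0.3, 0.8]
gripper_width: 0.0242
```

```bash
python3 bar.py; python3 - <<'E'
from m import *
c=cap('wrist');d=c['depth'];R=np.array(c['R']);t=np.array(c['t'])
for u in(235,242,310,318):
  for v in range(228,262,4):
    o,k=rayw(c,u,v);p=o+k*d[v,u]/(R@k)[2];print(u,v,(p*1000).round(),c['image'][v,u])
E
```

```text
wing 1 2364 -38.34285486743548 wing -1 1582 -36.92704256035542 line -37.64227
[0.51344653 0.04075161 0.09190978] -37.88409470478726 [ 0.51729627 -0.92244692  0.11155613] [ 0.00514785 -0.00930645 -0.03469574] 0.02406554800086822
235 228 [534.  58.  69.] [ 92 145  79]
235 232 [532.  60.  68.] [ 92 145  79]
235 236 [530.  62.  69.] [ 95 146  81]
235 240 [528.  63.  71.] [ 94 146  82]
235 244 [525.  65.  69.] [ 96 142 106]
235 248 [536.  50. 113.] [116 145 161]
235 252 [535.  50. 118.] [115 144 161]
235 256 [535.  49. 123.] [116 145 162]
235 260 [535.  49. 126.] [121 153 170]
242 228 [531.  55.  68.] [ 89 142  77]
242 232 [529.  56.  69.] [ 90 144  77]
242 236 [527.  58.  69.] [ 92 147  81]
242 240 [525.  59.  70.] [ 91 144  79]
242 244 [523.  61.  70.] [ 96 141 106]
242 248 [534.  47. 114.] [114 145 161]
242 252 [533.  46. 119.] [115 146 161]
242 256 [533.  46. 124.] [106 133 146]
242 260 [531.  48. 122.] [ 94 116 129]
310 228 [504.  20.  69.] [140 223 119]
310 232 [502.  22.  68.] [138 220 117]
310 236 [500.  23.  69.] [140 221 120]
310 240 [498.  25.  70.] [139 222 116]
310 244 [496.  26.  70.] [132 204 129]
310 248 [512.  20. 113.] [116 145 161]
310 252 [512.  20. 117.] [118 149 164]
310 256 [513.  20. 123.] [115 142 160]
310 260 [512.  21. 124.] [112 139 156]
318 228 [501.  16.  69.] [140 222 121]
318 232 [499.  17.  69.] [134 213 112]
318 236 [497.  19.  69.] [134 218 116]
318 240 [494.  21.  68.] [134 218 113]
318 244 [492.  22.  69.] [115 174 119]
318 248 [510.  16. 114.] [118 148 163]
318 252 [510.  17. 118.] [118 146 161]
318 256 [511.  17. 123.] [115 146 163]
318 260 [511.  18. 127.] [117 148 166]
```

The tips are at about 0.11, roughly 37 mm higher than the state plus the overhang would give. XY agrees. I continue down 18 mm, checking force.

step_arm:
  increments:
    - {"tx": 0,"ty": 0,"tz": -4,"ax": 0,"ay": 0,"az": 0,"claw": -0.45}
    - {"tx": 0,"ty": 0,"tz": -4,"ax": 0,"ay": 0,"az": 0,"claw": -0.45}
    - {"tx": 0,"ty": 0,"tz": 0,"ax": 0,"ay": 0,"az": 0,"claw": -0.45}

```text
time_s: 5.8
tcp_pos: [0.5134, 0.0409, 0.0837]
eef_rot: [180.0, 0.0, -37.9]
contact_force: [-0.5, 0.9, -0.2]
gripper_width: 0.0241
```

step_arm:
  increments:
    - {"tx": 0,"ty": 0,"tz": -4,"ax": 0,"ay": 0,"az": 0,"claw": -0.45}
    - {"tx": 0,"ty": 0,"tz": -4,"ax": 0,"ay": 0,"az": 0,"claw": -0.45}
    - {"tx": 0,"ty": 0,"tz": 0,"ax": 0,"ay": 0,"az": 0,"claw": -0.57}

```text
time_s: 6.1
tcp_pos: [0.5134, 0.0409, 0.0757]
eef_rot: [179.9, 0.0, -37.9]
contact_force: [0.4, 0.4, 0.2]
gripper_width: 0.0207
```

step_arm:
  increments:
    - {"tx": -1,"ty": -1.5,"tz": 0,"ax": 0,"ay": 0,"az": 2,"claw": -0.57}
    - {"tx": -2,"ty": -2,"tz": 0,"ax": 0,"ay": 0,"az": 3,"claw": -0.57}
    - {"tx": -1,"ty": -2,"tz": 0,"ax": 0,"ay": 0,"az": 2,"claw": -0.57}
    - {"tx": 0,"ty": 0,"tz": 0,"ax": 0,"ay": 0,"az": 0,"claw": -0.57}

```text
time_s: 6.5
tcp_pos: [0.5121, 0.0379, 0.0765]
eef_rot: [-179.7, -0.1, -30.8]
contact_force: [2.3, 5.4, -3.9]
gripper_width: 0.0191
```

```bash
python3 bar.py
```

```text
wing 1 2879 -34.9455559197126 wing -1 1360 -34.39432153818027 line -34.702835
[0.5116671  0.03739919 0.07656888] -30.881807031979722 [ 2.77249288  4.84758619 -4.28175316] [ 1.79430433 -1.08359424 -0.03688608] 0.019217031619256194
```

Contact made, and the bar moves: -38° to -34.7° at about 6 N. The arm is soft, about 2 N/mm. On to the + stop.

step_arm:
  increments:
    - {"tx": -1.5,"ty": -2.5,"tz": 0,"ax": 0,"ay": 0,"az": 3,"claw": -0.57}
    - {"tx": -1,"ty": -3,"tz": 0,"ax": 0,"ay": 0,"az": 3,"claw": -0.57}
    - {"tx": -1,"ty": -3,"tz": 0,"ax": 0,"ay": 0,"az": 3,"claw": -0.57}
    - {"tx": -1,"ty": -3,"tz": 0,"ax": 0,"ay": 0,"az": 0,"claw": -0.57}
    - {"tx": 0,"ty": 0,"tz": 0,"ax": 0,"ay": 0,"az": 0,"claw": -0.57}
    - {"tx": 0,"ty": 0,"tz": 0,"ax": 0,"ay": 0,"az": 0,"claw": -0.57}

```text
time_s: 7.15
tcp_pos: [0.5067, 0.0281, 0.0765]
eef_rot: [-179.6, -0.1, -21.9]
contact_force: [-3.2, 21.6, -1.9]
gripper_width: 0.019
```

```bash
python3 bar.py
```

```text
wing 1 2870 -21.86942391495372 wing -1 1391 -20.882176299647092 line -21.388273
[0.50673728 0.02809704 0.07647795] -21.895903941796142 [-2.36077937 22.30493068 -2.16949445] [7.69044398 1.04288994 0.19053982] 0.019020831651260985
```

At the + stop (bar at -21.5°, 22 N). Now to the − stop and back, 1.2 s each.

step_arm:
  increments:
    - {"tx": 2,"ty": 3.5,"tz": 0,"ax": 0,"ay": 0,"az": -3,"claw": -0.57}
    - {"tx": 2,"ty": 3.5,"tz": 0,"ax": 0,"ay": 0,"az": -3,"claw": -0.57}
    - {"tx": 2,"ty": 3.5,"tz": 0,"ax": 0,"ay": 0,"az": -3,"claw": -0.57}
    - {"tx": 2,"ty": 3,"tz": 0,"ax": 0,"ay": 0,"az": -3,"claw": -0.57}
    - {"tx": 2,"ty": 3,"tz": 0,"ax": 0,"ay": 0,"az": -3,"claw": -0.57}
    - {"tx": 2,"ty": 3,"tz": 0,"ax": 0,"ay": 0,"az": -3,"claw": -0.57}
    - {"tx": 2,"ty": 3,"tz": 0,"ax": 0,"ay": 0,"az": -3,"claw": -0.57}
    - {"tx": 2.5,"ty": 3,"tz": 0,"ax": 0,"ay": 0,"az": -1.5,"claw": -0.57}
    - {"tx": 0,"ty": 0,"tz": 0,"ax": 0,"ay": 0,"az": 0,"claw": -0.57}
    - {"tx": 0,"ty": 0,"tz": 0,"ax": 0,"ay": 0,"az": 0,"claw": -0.57}
    - {"tx": 0,"ty": 0,"tz": 0,"ax": 0,"ay": 0,"az": 0,"claw": -0.57}
    - {"tx": 0,"ty": 0,"tz": 0,"ax": 0,"ay": 0,"az": 0,"claw": -0.57}

```text
time_s: 8.4
tcp_pos: [0.519, 0.0469, 0.076]
eef_rot: [179.6, 0.1, -44.5]
contact_force: [-5.3, -9.4, 6.3]
gripper_width: 0.0191
```

```bash
python3 bar.py
```

```text
wing 1 2926 -46.4698064453149 wing -1 1367 -45.18460661703173 line -45.898975
[0.51895164 0.04685329 0.07594609] -44.456582434650805 [-5.69384418 -8.93520582  5.2154301 ] [-3.48448888  2.02622572 -0.03568683] 0.019115407335298828
```

step_arm:
  increments:
    - {"tx": -2,"ty": -3.5,"tz": 0,"ax": 0,"ay": 0,"az": 3,"claw": -0.57}
    - {"tx": -2,"ty": -3.5,"tz": 0,"ax": 0,"ay": 0,"az": 3,"claw": -0.57}
    - {"tx": -2,"ty": -3.5,"tz": 0,"ax": 0,"ay": 0,"az": 3,"claw": -0.57}
    - {"tx": -2,"ty": -3,"tz": 0,"ax": 0,"ay": 0,"az": 3,"claw": -0.57}
    - {"tx": -2,"ty": -3,"tz": 0,"ax": 0,"ay": 0,"az": 3,"claw": -0.57}
    - {"tx": -2,"ty": -3,"tz": 0,"ax": 0,"ay": 0,"az": 3,"claw": -0.57}
    - {"tx": -2,"ty": -3,"tz": 0,"ax": 0,"ay": 0,"az": 3,"claw": -0.57}
    - {"tx": -2.5,"ty": -3,"tz": 0,"ax": 0,"ay": 0,"az": 1.5,"claw": -0.57}
    - {"tx": 0,"ty": 0,"tz": 0,"ax": 0,"ay": 0,"az": 0,"claw": -0.57}
    - {"tx": 0,"ty": 0,"tz": 0,"ax": 0,"ay": 0,"az": 0,"claw": -0.57}
    - {"tx": 0,"ty": 0,"tz": 0,"ax": 0,"ay": 0,"az": 0,"claw": -0.57}
    - {"tx": 0,"ty": 0,"tz": 0,"ax": 0,"ay": 0,"az": 0,"claw": -0.57}

```text
time_s: 9.65
tcp_pos: [0.5088, 0.0275, 0.0767]
eef_rot: [-179.6, -0.2, -21.9]
contact_force: [7.3, 13.5, -9.6]
gripper_width: 0.0191
```

```bash
python3 bar.py
```

```text
wing 1 2854 -21.940425961075082 wing -1 1255 -21.102843066185926 line -21.535828
[0.50880383 0.02750414 0.07668698] -21.873072766481297 [ 7.24870718 13.50748583 -9.83434413] [ 4.79413493 -2.4896283   0.08718726] 0.018859006471914276
```

Both stops reached (-45.9° and -21.5°, forces 11–15 N). Continuing with slightly firmer holds.

step_arm:
  increments:
    - {"tx": 2,"ty": 3.5,"tz": 0,"ax": 0,"ay": 0,"az": -3,"claw": -0.57}
    - {"tx": 2,"ty": 3.5,"tz": 0,"ax": 0,"ay": 0,"az": -3,"claw": -0.57}
    - {"tx": 2,"ty": 3.5,"tz": 0,"ax": 0,"ay": 0,"az": -3,"claw": -0.57}
    - {"tx": 2,"ty": 3.5,"tz": 0,"ax": 0,"ay": 0,"az": -3,"claw": -0.57}
    - {"tx": 2,"ty": 3,"tz": 0,"ax": 0,"ay": 0,"az": -3,"claw": -0.57}
    - {"tx": 2,"ty": 3,"tz": 0,"ax": 0,"ay": 0,"az": -3,"claw": -0.57}
    - {"tx": 2,"ty": 3,"tz": 0,"ax": 0,"ay": 0,"az": -3,"claw": -0.57}
    - {"tx": 2.5,"ty": 3.5,"tz": 0,"ax": 0,"ay": 0,"az": -1.5,"claw": -0.57}
    - {"tx": 0,"ty": 0,"tz": 0,"ax": 0,"ay": 0,"az": 0,"claw": -0.57}
    - {"tx": 0,"ty": 0,"tz": 0,"ax": 0,"ay": 0,"az": 0,"claw": -0.57}
    - {"tx": 0,"ty": 0,"tz": 0,"ax": 0,"ay": 0,"az": 0,"claw": -0.57}
    - {"tx": 0,"ty": 0,"tz": 0,"ax": 0,"ay": 0,"az": 0,"claw": -0.57}

```text
time_s: 10.9
tcp_pos: [0.5209, 0.0495, 0.0762]
eef_rot: [179.9, 0.0, -44.4]
contact_force: [-0.9, -4.9, 1.2]
gripper_width: 0.0189
```

step_arm:
  increments:
    - {"tx": -2,"ty": -3.5,"tz": 0,"ax": 0,"ay": 0,"az": 3,"claw": -0.57}
    - {"tx": -2,"ty": -3.5,"tz": 0,"ax": 0,"ay": 0,"az": 3,"claw": -0.57}
    - {"tx": -2,"ty": -3.5,"tz": 0,"ax": 0,"ay": 0,"az": 3,"claw": -0.57}
    - {"tx": -2,"ty": -3.5,"tz": 0,"ax": 0,"ay": 0,"az": 3,"claw": -0.57}
    - {"tx": -2,"ty": -3.5,"tz": 0,"ax": 0,"ay": 0,"az": 3,"claw": -0.57}
    - {"tx": -2,"ty": -3,"tz": 0,"ax": 0,"ay": 0,"az": 3,"claw": -0.57}
    - {"tx": -2,"ty": -3,"tz": 0,"ax": 0,"ay": 0,"az": 3,"claw": -0.57}
    - {"tx": -2.5,"ty": -4,"tz": 0,"ax": 0,"ay": 0,"az": 1.5,"claw": -0.57}
    - {"tx": 0,"ty": 0,"tz": 0,"ax": 0,"ay": 0,"az": 0,"claw": -0.57}
    - {"tx": 0,"ty": 0,"tz": 0,"ax": 0,"ay": 0,"az": 0,"claw": -0.57}
    - {"tx": 0,"ty": 0,"tz": 0,"ax": 0,"ay": 0,"az": 0,"claw": -0.57}
    - {"tx": 0,"ty": 0,"tz": 0,"ax": 0,"ay": 0,"az": 0,"claw": -0.57}

```text
time_s: 12.1
tcp_pos: [0.5068, 0.0242, 0.0768]
eef_rot: [-179.9, -0.1, -21.9]
contact_force: [3.5, 3.4, -1.6]
gripper_width: 0.0191
```

```bash
python3 bar.py
```

```text
wing 1 2880 -16.016705935791528 wing -1 1337 -13.94156629576669 line -15.02256
[0.50684381 0.02421333 0.07678451] -21.896112414947893 [ 3.26154368  3.6249132  -2.10755491] [ 1.58973982 -1.06270839  0.0408306 ] 0.018505158152290327
```

Free: the bar has gone past the old stop to -15° with only friction force. Swinging open to the end stop (bar about +30°).

step_arm:
  increments:
    - {"tx": -0.5,"ty": -3.2,"tz": 0,"ax": 0,"ay": 0,"az": 5,"claw": -0.57}
    - {"tx": -0.5,"ty": -3.2,"tz": 0,"ax": 0,"ay": 0,"az": 5,"claw": -0.57}
    - {"tx": 0,"ty": -3.2,"tz": 0,"ax": 0,"ay": 0,"az": 4.5,"claw": -0.57}
    - {"tx": 0,"ty": -3.2,"tz": 0,"ax": 0,"ay": 0,"az": 4.5,"claw": -0.57}
    - {"tx": 0.5,"ty": -3.2,"tz": 0,"ax": 0,"ay": 0,"az": 4.5,"claw": -0.57}
    - {"tx": 0.5,"ty": -3.2,"tz": 0,"ax": 0,"ay": 0,"az": 4.5,"claw": -0.57}
    - {"tx": 1,"ty": -3,"tz": 0,"ax": 0,"ay": 0,"az": 4.5,"claw": -0.57}
    - {"tx": 1,"ty": -3,"tz": 0,"ax": 0,"ay": 0,"az": 4.5,"claw": -0.57}
    - {"tx": 1.3,"ty": -3,"tz": 0,"ax": 0,"ay": 0,"az": 4,"claw": -0.57}
    - {"tx": 1.3,"ty": -3,"tz": 0,"ax": 0,"ay": 0,"az": 4,"claw": -0.57}
    - {"tx": 1.8,"ty": -3,"tz": 0,"ax": 0,"ay": 0,"az": 4,"claw": -0.57}
    - {"tx": 0,"ty": 0,"tz": 0,"ax": 0,"ay": 0,"az": 0,"claw": -0.57}

```text
time_s: 13.35
tcp_pos: [0.5124, -0.0093, 0.0767]
eef_rot: [-179.9, -0.1, 27.2]
contact_force: [-3.3, 11.8, 2.3]
gripper_width: 0.019
```

```bash
python3 bar.py
```

```text
wing 1 2852 29.171371617732056 wing -1 1273 28.79191377528984 line 29.011093
[ 0.512375   -0.00929208  0.07670009] 27.10267752866122 [-2.51696987 11.3497288   3.21424585] [4.05748669 0.81186195 0.09372087] 0.019011781799058096
```

Handle is at about 1.08 rad. Back off, lift and look at the hole.

step_arm:
  increments:
    - {"tx": -1,"ty": 2,"tz": 0,"ax": 0,"ay": 0,"az": 1,"claw": -0.57}
    - {"tx": -1,"ty": 1.5,"tz": 0,"ax": 0,"ay": 0,"az": 0,"claw": -0.4}
    - {"tx": 0,"ty": 0,"tz": 10,"ax": 0,"ay": 0,"az": 0,"claw": -0.4}
    - {"tx": 0,"ty": 0,"tz": 20,"ax": 0,"ay": 0,"az": 0,"claw": -0.4}
    - {"tx": 0,"ty": 0,"tz": 40,"ax": 0,"ay": 0,"az": 0,"claw": -0.4}
    - {"tx": 0,"ty": 0,"tz": 40,"ax": 0,"ay": 0,"az": -8,"claw": 0}
    - {"tx": 0,"ty": 0,"tz": 20,"ax": 0,"ay": 0,"az": -8,"claw": 0}
    - {"tx": 0,"ty": 0,"tz": 0,"ax": 0,"ay": 0,"az": -8,"claw": 0}
    - {"tx": 0,"ty": 0,"tz": 0,"ax": 0,"ay": 0,"az": 0,"claw": 0}

```text
time_s: 14.3
tcp_pos: [0.5099, -0.0078, 0.2078]
eef_rot: [-180.0, -0.1, 3.9]
contact_force: [-0.4, 0.0, -0.1]
gripper_width: 0.0434
```

```bash
python3 bar.py; cat > hole.py <<'E'
from m import *
c=cap('wrist','h1');a=cap('top');b=cap('scene')
def ring(c,R,exp):
    m=cv2.inRange(cv2.cvtColor(c['image'],cv2.COLOR_BGR2HSV),(20,120,120),(36,255,255));v,u=np.nonzero(m)
    P=np.array([onz(*R(c,x,y),.07)[:2] for x,y in zip(u,v)]);k=np.linalg.norm(P-exp,axis=1)<.03
    if not k.any():return 0
    return k.sum(),cv2.minEnclosingCircle(P[k].astype(np.float32)),P[k].mean(0),u[k].mean(),v[k].mean()
e=np.array([.553,-.072]);L=[]
for n,q,R in(('w',c,rayw),('a',a,ray),('b',b,ray)):
    g=ring(q,R,e);print(n,g)
    if g: L.append(R(q,g[3],g[4]))
for i in range(1,len(L)):print('tri',tri(*L[0],*L[i]))
E
python3 hole.py
```

```text
wing 1 781 27.488145956412573 wing -1 659 31.528720920686887 line 30.296808
[ 0.50946085 -0.00787845  0.20691956] 4.225001178062523 [-0.89054722 -0.30785948 -0.38957745] [ 0.01321143  0.00367297 -0.04604727] 0.04394634937599478
w (np.int64(612), ((0.552405059337616, -0.07245892286300659), 0.016089485958218575), array([ 0.55312975, -0.07102971]), np.float64(342.97058823529414), np.float64(152.43300653594773))
a 0
b (np.int64(12), ((0.5508371591567993, -0.0734943225979805), 0.014453401789069176), array([ 0.54732517, -0.07599428]), np.float64(254.75), np.float64(206.5))
tri (array([ 0.55407017, -0.06914202,  0.07798685]), np.float64(0.00012355601528002682))
```

View pics/h1.png

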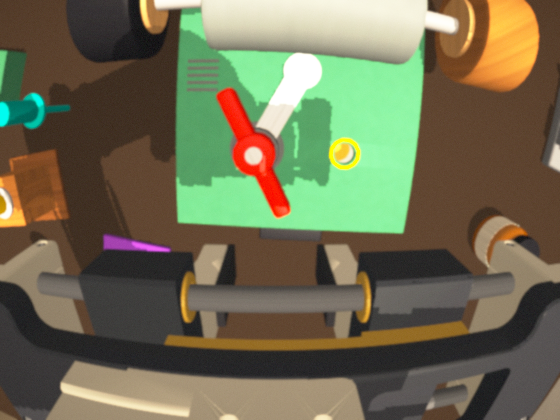

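View: cover open with the disc at (303,70), and the yellow-ringed hole clear at (345,153), which is (0.5525, -0.0725) and matches the expected spot. Now over to the yellow pin.

step_arm:
  increments:
    - {"tx": -4,"ty": 25,"tz": 0,"ax": 0,"ay": 0,"az": 0,"claw": 0.2}
    - {"tx": -4,"ty": 42,"tz": 0,"ax": 0,"ay": 0,"az": 0,"claw": 0.2}
    - {"tx": -4,"ty": 42,"tz": 0,"ax": 0,"ay": 0,"az": 0,"claw": 0.2}
    - {"tx": -4,"ty": 42,"tz": 0,"ax": 0,"ay": 0,"az": 0,"claw": 0.2}
    - {"tx": -4,"ty": 42,"tz": 0,"ax": 0,"ay": 0,"az": 0,"claw": 0.2}
    - {"tx": -4,"ty": 42,"tz": 0,"ax": 0,"ay": 0,"az": 0,"claw": 0.2}
    - {"tx": -4,"ty": 42,"tz": 0,"ax": 0,"ay": 0,"az": 0,"claw": 0.2}
    - {"tx": -4,"ty": 42,"tz": 0,"ax": 0,"ay": 0,"az": 0,"claw": 0.2}
    - {"tx": -1,"ty": 20,"tz": 0,"ax": 0,"ay": 0,"az": 0,"claw": 0.2}
    - {"tx": 0,"ty": 0,"tz": 0,"ax": 0,"ay": 0,"az": 0,"claw": 0.2}
    - {"tx": 0,"ty": 0,"tz": 0,"ax": 0,"ay": 0,"az": 0,"claw": 0.2}

```text
time_s: 15.6
tcp_pos: [0.4764, 0.3311, 0.2055]
eef_rot: [179.9, 0.1, 4.2]
contact_force: [-0.2, 0.2, 0.3]
gripper_width: 0.0526
```

```bash
cat > pin.py <<'E'
from m import *
s=r.get_state();print(s['tcp_pos'],s['eef_rot'],s['gripper_width'])
c=cap('wrist','p1');d=c['depth'];R=np.array(c['R']);t=np.array(c['t'])
v,u=np.mgrid[:420,:560];x=(u-c['cx'])/c['fx'];y=(v-c['cy'])/c['fy'];th=np.hypot(x,y)+1e-9
k=np.stack([np.tan(th)/th*x*d,np.tan(th)/th*y*d,d],-1);P=(k-t)@R
ok=(d>0)&(v<250)&(th<1.3)
near=np.hypot(P[...,0]-.475,P[...,1]-.333)
yel=cv2.inRange(cv2.cvtColor(c['image'],cv2.COLOR_BGR2HSV),(20,120,90),(36,255,255))>0
top=ok&yel&(near<.05)&(P[...,2]>.127);print('pin top',top.sum(),np.median(P[top],0),cv2.minEnclosingCircle(P[top][:,:2].astype(np.float32)))
st=ok&(near<.06)&(abs(P[...,2]-.08)<.004);print('stand',st.sum(),np.median(P[st][:,2]),cv2.minAreaRect(P[st][:,:2].astype(np.float32)))
fl=ok&(near<.035)&(abs(P[...,2]-.0865)<.003)&(c['image'].min(-1)>100);print('flange',fl.sum(),P[fl].mean(0) if fl.any() else '')
vv,uu=np.nonzero(top);b=cap('scene')
m=mask(b,(22,130,120),(34,255,255),(370,232,392,258))>0;v2,u2=np.nonzero(m);kk=v2<np.percentile(v2,25)
print('tri', tri(*rayw(c,uu.mean(),vv.mean()),*ray(b,u2[kk].mean(),v2[kk].mean())))
E
python3 pin.py
```

```text
[0.47636657 0.33105886 0.20554965] [1.79920296e+02 6.98068204e-02 4.18398043e+00] 0.052578285960310875
pin top 824 [0.47847004 0.33555097 0.13589585] ((0.47710084915161133, 0.3356122374534607), 0.013101570308208466)
stand 2865 0.07933167122687734 ((0.47654998302459717, 0.3356187641620636), (0.06393381208181381, 0.06475168466567993), 8.209704399108887)
flange 502 [0.4844717  0.33606269 0.08454652]
tri (array([0.48323444, 0.33609957, 0.15105734]), np.float64(0.0009310751062303445))
```

View pics/p1.png

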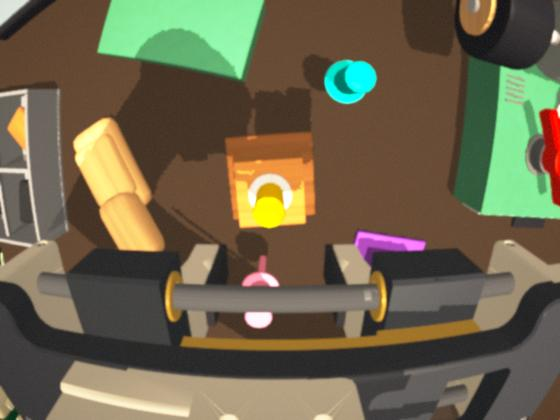

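View: the yellow pin is at (268,205) in the wooden stand (270,180). The turquoise pin at (350,78), the pink at (260,300) and the purple stand at (390,245) are all clear of the jaws. Pin axis (0.477, 0.3356), top 0.136, stand top 0.079, matching the text. The rough top-cap triangulation (0.151) disagrees because it paired different spots, so I trust depth. Descending in stages.

step_arm:
  increments:
    - {"tx": 1,"ty": 4.5,"tz": -20,"ax": 0,"ay": 0,"az": 0,"claw": 0.3}
    - {"tx": 0,"ty": 0,"tz": -30,"ax": 0,"ay": 0,"az": 0,"claw": 0.3}
    - {"tx": 0,"ty": 0,"tz": -20,"ax": 0,"ay": 0,"az": 0,"claw": 0.3}
    - {"tx": 0,"ty": 0,"tz": -15,"ax": 0,"ay": 0,"az": 0,"claw": 0.3}
    - {"tx": 0,"ty": 0,"tz": 0,"ax": 0,"ay": 0,"az": 0,"claw": 0.3}

```text
time_s: 16.2
tcp_pos: [0.477, 0.3336, 0.1195]
eef_rot: [179.8, 0.2, 4.0]
contact_force: [0.0, -0.1, 0.5]
gripper_width: 0.057
```

```bash
cat > tips.py <<'E'
from m import *
s=r.get_state();print(s['tcp_pos'],s['eef_rot'],s['contact_force'],s['gripper_width'])
c=cap('wrist','tip');d=c['depth'];R=np.array(c['R']);t=np.array(c['t'])
v,u=np.mgrid[:420,:560];x=(u-c['cx'])/c['fx'];y=(v-c['cy'])/c['fy'];th=np.hypot(x,y)+1e-9
P=(np.stack([np.tan(th)/th*x*d,np.tan(th)/th*y*d,d],-1)-t)@R
T=s['tcp_pos'];a=np.radians(s['eef_rot'][2]);ex=np.array([np.cos(a),np.sin(a)]);ey=np.array([np.sin(a),-np.cos(a)])
D=P[...,:2]-T[:2];X=D@ex;Y=D@ey;h=s['gripper_width']/2
for sg in(1,-1):
    k=(d>0)&(abs(X)<.025)&(Y*sg>h-.002)&(Y*sg<h+.022)&(P[...,2]>T[2]-.03)&(P[...,2]<T[2]+.06)
    i=c['image'].astype(int);k&=(i.max(-1)-i.min(-1)<70)
    if k.any():print('tip z',np.percentile(P[k][:,2],[1,5,50]),'Y',np.percentile(Y[k],[2,98]),'X',np.median(X[k]),k.sum())
E
python3 tips.py
```

```text
[0.47697412 0.33355348 0.11945639] [1.79848263e+02 1.63385140e-01 3.99859558e+00] [ 0.02047687 -0.08152877  0.4602268 ] 0.05697335673110445
tip z [0.13418326 0.13780331 0.158045  ] Y [0.02867656 0.04449797] X 0.01160709020533253 1791
tip z [0.1339373  0.13764277 0.15807357] Y [-0.043701   -0.02796983] X 0.011591804835817942 1821
```

The tips are again about 15 mm above the reported TCP. The offset is consistent, so I use it: down another 40 mm, then close.

step_arm:
  increments:
    - {"tx": 0,"ty": 2,"tz": -10,"ax": 0,"ay": 0,"az": 0,"claw": 0.3}
    - {"tx": 0,"ty": 0,"tz": -10,"ax": 0,"ay": 0,"az": 0,"claw": 0.3}
    - {"tx": 0,"ty": 0,"tz": -10,"ax": 0,"ay": 0,"az": 0,"claw": 0.3}
    - {"tx": 0,"ty": 0,"tz": -5,"ax": 0,"ay": 0,"az": 0,"claw": 0.3}
    - {"tx": 0,"ty": 0,"tz": 0,"ax": 0,"ay": 0,"az": 0,"claw": 0.3}

```text
time_s: 16.75
tcp_pos: [0.4773, 0.3374, 0.0853]
eef_rot: [179.9, 0.1, 4.1]
contact_force: [-0.5, 0.7, -0.4]
gripper_width: 0.0569
```

step_arm:
  increments:
    - {"tx": 0,"ty": 0,"tz": -5,"ax": 0,"ay": 0,"az": 0,"claw": 0.3}
    - {"tx": 0,"ty": 0,"tz": 0,"ax": 0,"ay": 0,"az": 0,"claw": 0.3}

```text
time_s: 16.95
tcp_pos: [0.4776, 0.3378, 0.0809]
eef_rot: [180.0, 0.0, 4.1]
contact_force: [0.4, 1.6, -0.9]
gripper_width: 0.0567
```

```bash
python3 tips.py
```

```text
[0.47755416 0.33778987 0.08094919] [1.79983322e+02 2.03211680e-02 4.08196996e+00] [ 0.37636314  1.55164019 -0.86262383] 0.05669576088003799
tip z [0.09804122 0.10028743 0.12041612] Y [0.02877409 0.04461648] X 0.011564356669115624 1757
tip z [0.09653067 0.10005054 0.12000237] Y [-0.04370143 -0.02787765] X 0.011482890532488901 1791
```

step_arm:
  increments:
    - {"tx": 0,"ty": -2,"tz": -4,"ax": 0,"ay": 0,"az": 0,"claw": 0}
    - {"tx": 0,"ty": 0,"tz": 0,"ax": 0,"ay": 0,"az": 0,"claw": -0.3}
    - {"tx": 0,"ty": 0,"tz": 0,"ax": 0,"ay": 0,"az": 0,"claw": -1}
    - {"tx": 0,"ty": 0,"tz": 0,"ax": 0,"ay": 0,"az": 0,"claw": -1}
    - {"tx": 0,"ty": 0,"tz": 0,"ax": 0,"ay": 0,"az": 0,"claw": -1}
    - {"tx": 0,"ty": 0,"tz": 0,"ax": 0,"ay": 0,"az": 0,"claw": -1}
    - {"tx": 0,"ty": 0,"tz": 0,"ax": 0,"ay": 0,"az": 0,"claw": -1}
  newtons: 30

```text
time_s: 17.7
tcp_pos: [0.4778, 0.336, 0.0775]
eef_rot: [-180.0, -0.0, 4.1]
contact_force: [-0.1, 0.1, 0.5]
gripper_width: 0.0257
```

Pin gripped (25.7 mm). TCP-to-pin_grip z offset is +32.5 mm. Lift straight up.

step_arm:
  increments:
    - {"tx": 0,"ty": 0,"tz": 8,"ax": 0,"ay": 0,"az": 0,"claw": -1}
    - {"tx": 0,"ty": 0,"tz": 15,"ax": 0,"ay": 0,"az": 0,"claw": -1}
    - {"tx": 0,"ty": 0,"tz": 25,"ax": 0,"ay": 0,"az": 0,"claw": -1}
    - {"tx": 0,"ty": 0,"tz": 30,"ax": 0,"ay": 0,"az": 0,"claw": -1}
    - {"tx": 0,"ty": 0,"tz": 30,"ax": 0,"ay": 0,"az": 0,"claw": -1}
    - {"tx": 0,"ty": 0,"tz": 30,"ax": 0,"ay": 0,"az": 0,"claw": -1}
    - {"tx": 0,"ty": 0,"tz": 7,"ax": 0,"ay": 0,"az": 0,"claw": -1}
    - {"tx": 0,"ty": 0,"tz": 0,"ax": 0,"ay": 0,"az": 0,"claw": -1}

```text
time_s: 18.5
tcp_pos: [0.4781, 0.3363, 0.2241]
eef_rot: [-179.9, -0.1, 4.1]
contact_force: [-0.4, -0.0, -1.5]
gripper_width: 0.0257
```

step_arm:
  increments:
    - {"tx": 6,"ty": -25,"tz": 0,"ax": 0,"ay": 0,"az": 0,"claw": -1}
    - {"tx": 8,"ty": -42,"tz": 0,"ax": 0,"ay": 0,"az": 0,"claw": -1}
    - {"tx": 8,"ty": -42,"tz": 0,"ax": 0,"ay": 0,"az": 0,"claw": -1}
    - {"tx": 8,"ty": -42,"tz": 0,"ax": 0,"ay": 0,"az": 0,"claw": -1}
    - {"tx": 8,"ty": -42,"tz": 0,"ax": 0,"ay": 0,"az": 0,"claw": -1}
    - {"tx": 8,"ty": -42,"tz": 0,"ax": 0,"ay": 0,"az": 0,"claw": -1}
    - {"tx": 8,"ty": -42,"tz": 0,"ax": 0,"ay": 0,"az": 0,"claw": -1}
    - {"tx": 8,"ty": -42,"tz": 0,"ax": 0,"ay": 0,"az": 0,"claw": -1}
    - {"tx": 8,"ty": -42,"tz": 0,"ax": 0,"ay": 0,"az": 0,"claw": -1}
    - {"tx": 4,"ty": -33,"tz": 0,"ax": 0,"ay": 0,"az": 0,"claw": -1}
    - {"tx": 1,"ty": -15,"tz": 0,"ax": 0,"ay": 0,"az": 0,"claw": -1}
    - {"tx": 0,"ty": 0,"tz": 0,"ax": 0,"ay": 0,"az": 0,"claw": -1}

```text
time_s: 19.7
tcp_pos: [0.5519, -0.0748, 0.2209]
eef_rot: [180.0, 0.1, 3.9]
contact_force: [1.0, 0.0, -2.2]
gripper_width: 0.0258
```

```bash
cat > ch.py <<'E'
from m import *
s=r.get_state();print(s['tcp_pos'],s['eef_rot'],s['contact_force'],s['gripper_width'])
c=cap('wrist','c1');b=cap('scene','c2')
m=cv2.inRange(cv2.cvtColor(c['image'],cv2.COLOR_BGR2HSV),(20,120,100),(36,255,255));v,u=np.nonzero(m)
P=np.array([onz(*rayw(c,x,y),.07)[:2] for x,y in zip(u,v)]);k=np.linalg.norm(P-[.5525,-.0725],axis=1)<.02
print('ring',k.sum(),cv2.minEnclosingCircle(P[k].astype(np.float32)) if k.any() else '')
bx=(200,110,340,250)
cv2.imwrite('pics/c3.png',np.hstack([c['image'][:,100:460],cv2.resize(b['image'][bx[1]:bx[3],bx[0]:bx[2]],(420,420),interpolation=cv2.INTER_CUBIC)]))
E
python3 ch.py
```

```text
[ 0.55187833 -0.07482089  0.22088114] [1.79994646e+02 1.48226025e-01 3.91840552e+00] [ 0.96014429  0.00561924 -2.16244093] 0.02580302019898132
ring 572 ((0.5524589419364929, -0.07240989059209824), 0.016248300671577454)
```

View pics/c3.png

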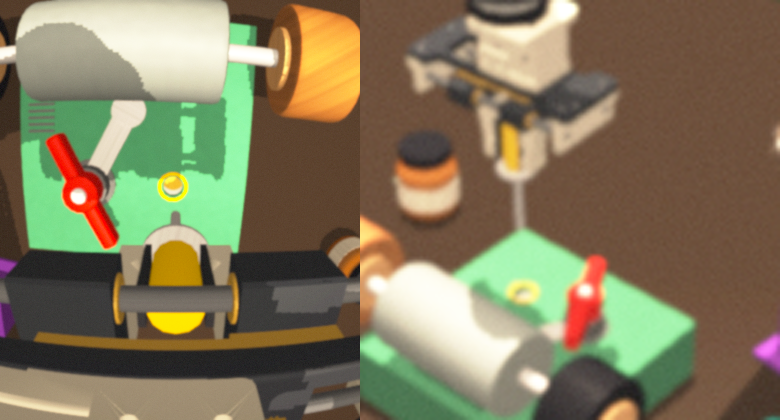

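View: the pin hangs upright, with its tip at wrist pixel (275,214) and scene pixel (253,186). The hole is clear at (272,187) and the handle is still open. I triangulate the tip.

```bash
python3 - <<'E'
from m import *
c=cap('wrist');b=cap('scene');i=c['image'][195:232,250:300].astype(int)
g=cv2.cvtColor(c['image'],cv2.COLOR_BGR2HSV)[198:226,262:290];m=(g[...,1]<50)
print('\n'.join(''.join('#' if x else '.' for x in q) for q in m))
v,u=np.nonzero(m);print(u.min()+262,u.max()+262,v.min()+198)
for h in(.150,):print(onz(*rayw(c,275.5,213.5),h))
h=cv2.cvtColor(b['image'],cv2.COLOR_BGR2HSV)[160:192,246:262];mb=h[...,2]>125
print('\n'.join(''.join('#' if x else '.' for x in q) for q in mb))
print('tri',tri(*rayw(c,275.5,213.5),*ray(b,253.3,186)))
s=r.get_state();print(s['tcp_pos'])
E
```

```text
............................
............................
............................
............................
............................
............................
............................
............................
............................
............................
............................
............................
............................
............................
............####............
...........######...........
..........#######...........
..........########..........
..........########..........
..........########..........
..........########..........
..........########..........
..........########..........
..........########..........
..........########..........
.........#########..........
.........##########.........
......################......
268 283 212
[ 0.55104639 -0.07371546  0.15      ]
.###############
.###############
################
################
################
################
###############.
##############..
##############..
#############...
.##########.....
...######.......
....#####.......
.....####.......
.....####.......
.....####.......
.....####.......
.....####.......
.....#####......
.....#####......
.....#####......
.....#####......
.....#####......
.....#####......
.....#####......
.....#####......
.....######.....
.....########...
...############.
.###############
################
################
tri (array([ 0.55240636, -0.07347679,  0.1546395 ]), np.float64(0.0004761147151843749))
[ 0.55250404 -0.0722087   0.22195311]
```

Tip at about (0.551, -0.0735), within 2–3 mm of the hole's centre (6 mm play). Descend into the mouth.

step_arm:
  increments:
    - {"tx": 1,"ty": 0.5,"tz": -15,"ax": 0,"ay": 0,"az": 0,"claw": -1}
    - {"tx": 0,"ty": 0,"tz": -25,"ax": 0,"ay": 0,"az": 0,"claw": -1}
    - {"tx": 0,"ty": 0,"tz": -15,"ax": 0,"ay": 0,"az": 0,"claw": -1}
    - {"tx": 0,"ty": 0,"tz": -7,"ax": 0,"ay": 0,"az": 0,"claw": -1}
    - {"tx": 0,"ty": 0,"tz": -6,"ax": 0,"ay": 0,"az": 0,"claw": -1}
    - {"tx": 0,"ty": 0,"tz": -6,"ax": 0,"ay": 0,"az": 0,"claw": -1}
    - {"tx": 0,"ty": 0,"tz": -6,"ax": 0,"ay": 0,"az": 0,"claw": -1}
    - {"tx": 0,"ty": 0,"tz": -6,"ax": 0,"ay": 0,"az": 0,"claw": -1}
    - {"tx": 0,"ty": 0,"tz": -6,"ax": 0,"ay": 0,"az": 0,"claw": -1}
    - {"tx": 0,"ty": 0,"tz": 0,"ax": 0,"ay": 0,"az": 0,"claw": -1}

```text
time_s: 20.9
tcp_pos: [0.5531, -0.0727, 0.1295]
eef_rot: [180.0, 0.1, 4.1]
contact_force: [-0.4, -0.1, -0.7]
gripper_width: 0.0256
```

The tip is in the hole with no contact force. Continue to the catch and press.

step_arm:
  increments:
    - {"tx": 0,"ty": 0,"tz": -6,"ax": 0,"ay": 0,"az": 0,"claw": -1}
    - {"tx": 0,"ty": 0,"tz": -6,"ax": 0,"ay": 0,"az": 0,"claw": -1}
    - {"tx": 0,"ty": 0,"tz": -6,"ax": 0,"ay": 0,"az": 0,"claw": -1}
    - {"tx": 0,"ty": 0,"tz": -5,"ax": 0,"ay": 0,"az": 0,"claw": -1}
    - {"tx": 0,"ty": 0,"tz": -4,"ax": 0,"ay": 0,"az": 0,"claw": -1}
    - {"tx": 0,"ty": 0,"tz": -4,"ax": 0,"ay": 0,"az": 0,"claw": -1}
    - {"tx": 0,"ty": 0,"tz": -4,"ax": 0,"ay": 0,"az": 0,"claw": -1}
    - {"tx": 0,"ty": 0,"tz": 0,"ax": 0,"ay": 0,"az": 0,"claw": -1}
    - {"tx": 0,"ty": 0,"tz": 0,"ax": 0,"ay": 0,"az": 0,"claw": -1}

```text
time_s: 21.8
tcp_pos: [0.5537, -0.0727, 0.0955]
eef_rot: [180.0, -0.0, 4.1]
contact_force: [-0.2, -0.1, 3.8]
gripper_width: 0.0255
```

```bash
cat > tray.py <<'E'
from m import *
s=r.get_state();print(s['tcp_pos'],s['eef_rot'],s['contact_force'],s['gripper_width'])
a=cap('top');P=cloud(a);i=a['image']
k=(P[...,0]>.36)&(P[...,0]<.467)&(abs(P[...,1]+.026)<.12)&(P[...,2]>.015)&(P[...,2]<.075)
print('front stuff',k.sum(),np.percentile(P[k],[2,50,98],axis=0) if k.any() else '')
E
python3 tray.py
```

```text
[ 0.55374309 -0.07270237  0.09549369] [ 1.79991166e+02 -1.40191582e-03  4.08590609e+00] [-0.2232731  -0.08489005  3.75865138] 0.025486654947295285
front stuff 331 [[ 0.40181354 -0.12868759  0.01517686]
 [ 0.41994034 -0.04487882  0.04267128]
 [ 0.46264179  0.02630818  0.05120632]]
```

Contact 3.8 N, and something is now out in front at x 0.40–0.42. I press 2 mm more and look.

step_arm:
  increments:
    - {"tx": 0,"ty": 0,"tz": -2,"ax": 0,"ay": 0,"az": 0,"claw": -1}
    - {"tx": 0,"ty": 0,"tz": 0,"ax": 0,"ay": 0,"az": 0,"claw": -1}
    - {"tx": 0,"ty": 0,"tz": 0,"ax": 0,"ay": 0,"az": 0,"claw": -1}

```text
time_s: 22.15
tcp_pos: [0.5538, -0.0727, 0.0934]
eef_rot: [180.0, -0.0, 4.1]
contact_force: [-0.8, -0.8, 3.5]
gripper_width: 0.0258
```

```bash
python3 tray.py; python3 -c "
from m import *
b=cap('scene');a=cap('top')
cv2.imwrite('pics/t1.png',np.hstack([cv2.resize(a['image'][130:270,230:370],(400,400)),cv2.resize(b['image'][150:290,210:350],(400,400))]))"
```

```text
[ 0.5537737  -0.07267816  0.09343713] [ 1.79995784e+02 -7.13423346e-03  4.08263797e+00] [-0.79555596 -0.82366973  3.53324552] 0.025796176312793184
front stuff 341 [[ 0.37726768 -0.12890544  0.01517572]
 [ 0.3961716  -0.0471804   0.04145651]
 [ 0.45475282  0.00912092  0.04991121]]
```

View pics/t1.png

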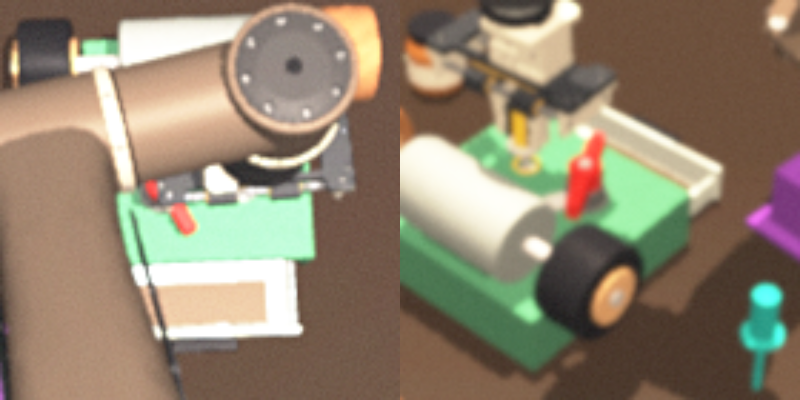

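Tray is out and the handle is still open (top view: the tray spans rows 265–335). Lift and carry the pin back.

step_arm:
  increments:
    - {"tx": 0,"ty": 0,"tz": 10,"ax": 0,"ay": 0,"az": 0,"claw": -1}
    - {"tx": 0,"ty": 0,"tz": 20,"ax": 0,"ay": 0,"az": 0,"claw": -1}
    - {"tx": 0,"ty": 0,"tz": 30,"ax": 0,"ay": 0,"az": 0,"claw": -1}
    - {"tx": 0,"ty": 0,"tz": 35,"ax": 0,"ay": 0,"az": 0,"claw": -1}
    - {"tx": 0,"ty": 0,"tz": 30,"ax": 0,"ay": 0,"az": 0,"claw": -1}
    - {"tx": 0,"ty": 0,"tz": 7,"ax": 0,"ay": 0,"az": 0,"claw": -1}

```text
time_s: 22.9
tcp_pos: [0.5555, -0.0725, 0.2296]
eef_rot: [-180.0, -0.4, 4.1]
contact_force: [0.4, 0.2, -0.7]
gripper_width: 0.0259
```

step_arm:
  increments:
    - {"tx": -5,"ty": 25,"tz": 0,"ax": 0,"ay": 0,"az": 0,"claw": -1}
    - {"tx": -8,"ty": 42,"tz": 0,"ax": 0,"ay": 0,"az": 0,"claw": -1}
    - {"tx": -8,"ty": 42,"tz": 0,"ax": 0,"ay": 0,"az": 0,"claw": -1}
    - {"tx": -8,"ty": 42,"tz": 0,"ax": 0,"ay": 0,"az": 0,"claw": -1}
    - {"tx": -8,"ty": 42,"tz": 0,"ax": 0,"ay": 0,"az": 0,"claw": -1}
    - {"tx": -8,"ty": 42,"tz": 0,"ax": 0,"ay": 0,"az": 0,"claw": -1}
    - {"tx": -8,"ty": 42,"tz": 0,"ax": 0,"ay": 0,"az": 0,"claw": -1}
    - {"tx": -8,"ty": 42,"tz": 0,"ax": 0,"ay": 0,"az": 0,"claw": -1}
    - {"tx": -8,"ty": 42,"tz": 0,"ax": 0,"ay": 0,"az": 0,"claw": -1}
    - {"tx": -5,"ty": 32,"tz": 0,"ax": 0,"ay": 0,"az": 0,"claw": -1}
    - {"tx": -2,"ty": 15,"tz": 0,"ax": 0,"ay": 0,"az": 0,"claw": -1}
    - {"tx": 0,"ty": 0,"tz": 0,"ax": 0,"ay": 0,"az": 0,"claw": -1}

```text
time_s: 24.1
tcp_pos: [0.477, 0.3369, 0.2245]
eef_rot: [180.0, 0.1, 4.2]
contact_force: [0.5, -0.6, -0.7]
gripper_width: 0.0254
```

step_arm:
  increments:
    - {"tx": 0,"ty": 0,"tz": 0,"ax": 0,"ay": 0,"az": 0,"claw": -1}
    - {"tx": 0,"ty": 0,"tz": 0,"ax": 0,"ay": 0,"az": 0,"claw": -1}

```text
time_s: 24.3
tcp_pos: [0.4778, 0.3343, 0.2253]
eef_rot: [180.0, 0.0, 4.0]
contact_force: [0.3, 0.2, -0.7]
gripper_width: 0.0255
```

```bash
python3 - <<'E'
from m import *
c=cap('wrist','back');s=r.get_state();print(s['tcp_pos'],s['eef_rot'],s['contact_force'],s['gripper_width'])
d=c['depth'];R=np.array(c['R']);t=np.array(c['t'])
v,u=np.mgrid[:420,:560];x=(u-c['cx'])/c['fx'];y=(v-c['cy'])/c['fy'];th=np.hypot(x,y)+1e-9
P=(np.stack([np.tan(th)/th*x*d,np.tan(th)/th*y*d,d],-1)-t)@R
near=np.hypot(P[...,0]-.477,P[...,1]-.3356)
st=(d>0)&(near<.06)&(abs(P[...,2]-.08)<.004)&(v<300);print('stand',cv2.minAreaRect(P[st][:,:2].astype(np.float32)))
g=cv2.cvtColor(c['image'],cv2.COLOR_BGR2HSV)[198:226,262:290];m=(g[...,1]<50)
print('\n'.join(''.join('#' if q else '.' for q in w) for w in m))
print(onz(*rayw(c,275.5,213.5),s['tcp_pos'][2]-.0705))
E
```

```text
[0.47790038 0.33425188 0.22542992] [1.79998721e+02 5.37031662e-03 4.01326157e+00] [ 0.45767137  0.12792485 -0.39629572] 0.025458161843700332
stand ((0.47668543457984924, 0.3354743421077728), (0.06382908672094345, 0.06449411809444427), 8.18619155883789)
............................
............................
............................
............................
............................
............................
............................
............................
............................
............................
............................
............................
............................
............................
............................
.............##.............
...........#####............
...........#####............
...........#####............
...........#####............
...........######...........
...........######...........
..........#######...........
..........########..........
..........########..........
.........#########..........
........###########.........
.....################.#.....
[0.47710193 0.33352285 0.15492992]
```

Centred over the stand within about 2 mm. Lowering.

step_arm:
  increments:
    - {"tx": -0.5,"ty": 0.5,"tz": -25,"ax": 0,"ay": 0,"az": 0,"claw": -1}
    - {"tx": 0,"ty": 0,"tz": -25,"ax": 0,"ay": 0,"az": 0,"claw": -1}
    - {"tx": 0,"ty": 0,"tz": -12,"ax": 0,"ay": 0,"az": 0,"claw": -1}
    - {"tx": 0,"ty": 0,"tz": -8,"ax": 0,"ay": 0,"az": 0,"claw": -1}
    - {"tx": 0,"ty": 0,"tz": -8,"ax": 0,"ay": 0,"az": 0,"claw": -1}
    - {"tx": 0,"ty": 0,"tz": -8,"ax": 0,"ay": 0,"az": 0,"claw": -1}
    - {"tx": 0,"ty": 0,"tz": -10,"ax": 0,"ay": 0,"az": 0,"claw": -1}
    - {"tx": 0,"ty": 0,"tz": -10,"ax": 0,"ay": 0,"az": 0,"claw": -1}
    - {"tx": 0,"ty": 0,"tz": -10,"ax": 0,"ay": 0,"az": 0,"claw": -1}
    - {"tx": 0,"ty": 0,"tz": 0,"ax": 0,"ay": 0,"az": 0,"claw": -1}

```text
time_s: 25.35
tcp_pos: [0.4764, 0.3352, 0.1076]
eef_rot: [179.9, 0.1, 4.1]
contact_force: [-0.1, -0.3, -1.2]
gripper_width: 0.0257
```

step_arm:
  increments:
    - {"tx": 0,"ty": 0,"tz": -10,"ax": 0,"ay": 0,"az": 0,"claw": -1}
    - {"tx": 0,"ty": 0,"tz": -8,"ax": 0,"ay": 0,"az": 0,"claw": -1}
    - {"tx": 0,"ty": 0,"tz": -6,"ax": 0,"ay": 0,"az": 0,"claw": -1}
    - {"tx": 0,"ty": 0,"tz": -4,"ax": 0,"ay": 0,"az": 0,"claw": -1}
    - {"tx": 0,"ty": 0,"tz": -2,"ax": 0,"ay": 0,"az": 0,"claw": -1}
    - {"tx": 0,"ty": 0,"tz": 0,"ax": 0,"ay": 0,"az": 0,"claw": -1}
    - {"tx": 0,"ty": 0,"tz": 0,"ax": 0,"ay": 0,"az": 0,"claw": -1}

```text
time_s: 26.05
tcp_pos: [0.4774, 0.336, 0.0796]
eef_rot: [-180.0, -0.0, 4.1]
contact_force: [-0.0, -0.2, -1.0]
gripper_width: 0.0258
```

step_arm:
  increments:
    - {"tx": 0,"ty": 0,"tz": -2,"ax": 0,"ay": 0,"az": 0,"claw": -1}
    - {"tx": 0,"ty": 0,"tz": 0,"ax": 0,"ay": 0,"az": 0,"claw": -1}
    - {"tx": 0,"ty": 0,"tz": 0,"ax": 0,"ay": 0,"az": 0,"claw": -1}

```text
time_s: 26.35
tcp_pos: [0.4773, 0.336, 0.0775]
eef_rot: [-180.0, -0.0, 4.1]
contact_force: [1.3, 0.4, -0.7]
gripper_width: 0.0256
```

step_arm:
  increments:
    - {"tx": 0,"ty": 0,"tz": -1.5,"ax": 0,"ay": 0,"az": 0,"claw": -1}
    - {"tx": 0,"ty": 0,"tz": 0,"ax": 0,"ay": 0,"az": 0,"claw": -1}
    - {"tx": 0,"ty": 0,"tz": 0,"ax": 0,"ay": 0,"az": 0,"claw": -0.2}
    - {"tx": 0,"ty": 0,"tz": 0,"ax": 0,"ay": 0,"az": 0,"claw": 0}
    - {"tx": 0,"ty": 0,"tz": 0,"ax": 0,"ay": 0,"az": 0,"claw": 0.3}
    - {"tx": 0,"ty": 0,"tz": 0,"ax": 0,"ay": 0,"az": 0,"claw": 0.3}
    - {"tx": 0,"ty": 0,"tz": 0,"ax": 0,"ay": 0,"az": 0,"claw": 0.3}
    - {"tx": 0,"ty": 0,"tz": 0,"ax": 0,"ay": 0,"az": 0,"claw": 0.3}

```text
time_s: 27.15
tcp_pos: [0.4772, 0.3358, 0.0757]
eef_rot: [180.0, 0.0, 4.1]
contact_force: [0.4, -0.7, 0.3]
gripper_width: 0.0569
```

step_arm:
  increments:
    - {"tx": 0,"ty": 0,"tz": 8,"ax": 0,"ay": 0,"az": 0,"claw": 0.3}
    - {"tx": 0,"ty": 0,"tz": 20,"ax": 0,"ay": 0,"az": 0,"claw": 0.3}
    - {"tx": 0,"ty": 0,"tz": 30,"ax": 0,"ay": 0,"az": 0,"claw": 0.3}
    - {"tx": 0,"ty": 0,"tz": 40,"ax": 0,"ay": 0,"az": 0,"claw": 0.3}
    - {"tx": 0,"ty": 0,"tz": 32,"ax": 0,"ay": 0,"az": 0,"claw": 0.3}
    - {"tx": 0,"ty": 0,"tz": 0,"ax": 0,"ay": 0,"az": 0,"claw": 0.3}
    - {"tx": 0,"ty": 0,"tz": 0,"ax": 0,"ay": 0,"az": 0,"claw": 0.3}
    - {"tx": 0,"ty": 0,"tz": 0,"ax": 0,"ay": 0,"az": 0,"claw": 0.3}

```text
time_s: 27.95
tcp_pos: [0.4767, 0.3355, 0.2053]
eef_rot: [180.0, 0.1, 4.1]
contact_force: [0.1, 1.3, 0.2]
gripper_width: 0.057
```

```bash
python3 pin.py; python3 tray.py; python3 -c "
from m import *
a=cap('top');b=cap('scene')
cv2.imwrite('pics/e1.png',np.hstack([cv2.resize(cv2.imread('pics/p1.png')[100:300,170:400],(380,330)),cv2.resize(b['image'][150:330,190:420],(420,330))]))"
```

```text
[0.47674251 0.33548386 0.20532365] [1.79970458e+02 5.12500727e-02 4.07310964e+00] 0.056991889378513405
pin top 821 [0.47774684 0.33551397 0.13597851] ((0.4763055443763733, 0.3351590633392334), 0.013033154420554638)
stand 2874 0.0793455817985427 ((0.476571261882782, 0.33541104197502136), (0.06394995003938675, 0.0644645020365715), 8.153607368469238)
flange 514 [0.48388286 0.335684   0.08452015]
tri (array([0.48251313, 0.33639259, 0.15109883]), np.float64(0.0012546485038782383))
[0.47676965 0.33540032 0.20481994] [1.79922263e+02 7.98387206e-02 4.07532174e+00] [-0.47066744 -0.59310027 -0.02607721] 0.057283754960867024
front stuff 425 [[ 0.37735083 -0.12850999  0.01507354]
 [ 0.39647072 -0.03227455  0.0416052 ]
 [ 0.45927715  0.07020413  0.05022068]]
```

View pics/e1.png

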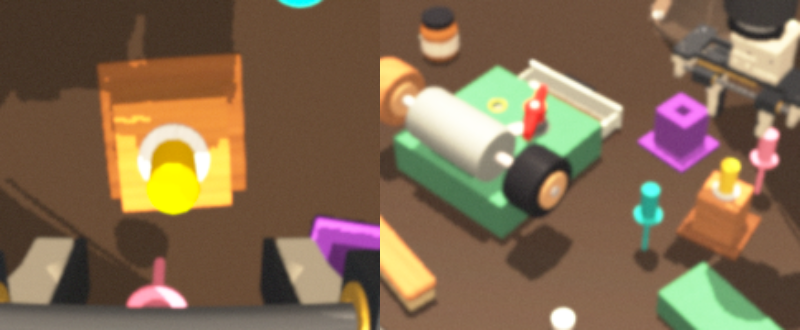

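The pin stands upright in its stand: top at (0.476, 0.335, 0.136), stand centre (0.4766, 0.3354). The handle is open, the tray is out, and the gripper is clear. Handing in.

```bash
python3 -c "
from plant import r
print(r.close_job())"
```

```text
the job is handed in; nothing more can be done
None
```

The job is done and handed in at about 28 s on the robot's clock; it reports no verdict. The handle broke free after five pushes between the stops and swung open to about 1.08 rad. The pin then pressed the catch, the dust tray popped out, and the pin went back into its stand.

**Last checks**
- **Pin:** it stands upright, its axis about 0.5 mm from the stand's centre, with its top at 0.136 m and the flange down on the stand.
- **Tray:** it is out; its front now lies around x 0.38–0.40 m, against about 0.465 m when shut.
- **Handle:** it looked still open in the last picture.
- **Forces:** the highest reading between moves was about 22 N, though peaks during a move were not recorded.
- **Bystanders:** none was touched as far as I saw, but I did not measure their positions again.

**What disagreed or went wrong**
- **Fingertip height:** the cameras put the fingertips about 15–18 mm above the reported TCP, while the text puts them 19 mm below it. My first push therefore passed over the handle without touching it. I used the measured offset after that, and it held for the handle, the grasp and the placing.
- **Pin top height:** one two-view estimate gave 0.151 m because it matched different spots on the pin. I used the depth value of 0.136 m instead.
- **Pin slip:** the pin probably slid up 1–2 mm in the grip while pressing. I lowered it that much further before letting go.

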